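# Put the conservation bench tools back on their silhouettes

### The job

Tidy the tool tray on the photograph conservation bench: set each of the four tools down on its own silhouette in the foam, turned the way it is drawn, the magnifier standing upright, and let go of them all. The magnifier and the steel press weight were put back on each other's silhouettes and must change places, so one has to wait on a free spot meanwhile; the hand roller and the steel square still lie on the cutting mat beside the tray. Do not disturb the pencil cup or the jar.

Things in the scene. Friction and masses are not known exactly. Their poses are not given: they have to be found in the camera images.
- loupe_center (a point): Stand magnifier (loupe) standing upright, round, 50 mm high, 90 g: clear skirt 56 mm in diameter up to 22 mm, above it a black barrel of 44 mm with two thin bright rings (45 mm) and a pale lens on top. Point: its centre, 25 mm above its underside, z up. Starts on the press weight's silhouette.
- weight_center (a point): Steel press weight, about 0.7 kg: a bar 100 (x) x 36 (y) x 24 (z) mm with a small dark knob (22 mm in diameter, top 43 mm above the underside) in the middle of its top. Point: centre of the bar, 12 mm above its underside; x along the bar, either way round is right. Starts on the magnifier's silhouette, lying roughly along that tile's x.
- roller_grip (a point): Hand roller lying flat, 149 mm long, about 150 g: wooden handle, steel fork 76 mm wide, dark rubber roller 28 x 60 mm. Point: on the handle's axis where it is 23 mm thick, 14 mm above the underside; x towards the roller, z up. Butt (28 mm thick) ends 45 mm behind it, handle 40 mm ahead, roller axis 90 mm ahead. Starts on the cutting mat (3 mm thick, fixed).
- square_grip (a point): Steel square, L-shaped, about 300 g, nearly all in the stock: dark stock 24 (x) x 100 (y) x 16 (z) mm; bright blade 18 mm wide, 2 mm thick, from the stock's +y end towards +x, its tip 122 mm from the point in x, 8 mm above the underside. Point: centre of the stock, 8 mm above its underside, z up. Starts on the cutting mat (3 mm thick, fixed).
- loupe_place (a point): Fixed charcoal foam tile 170 (x) x 112 (y) mm, one of four in a low grey tray (rim 4 mm above the foam, no dividers). Point: middle of its flat top, z up. Inlaid flush in pale grey: a disc of 60 mm diameter centred on the point, for the magnifier, whose centre comes 25 mm above the point.
- weight_place (a point): Fixed charcoal foam tile 170 (x) x 112 (y) mm, one of four in a low grey tray (rim 4 mm above the foam, no dividers). Point: middle of its flat top, z up. Inlaid flush in pale grey: a bar 104 (x) x 40 (y) mm centred on the point, for the press weight, its x along the tile's x (either way), its centre 12 mm above the point.
- roller_place (a point): Fixed charcoal foam tile 170 (x) x 112 (y) mm, one of four in a low grey tray (rim 4 mm above the foam, no dividers). Point: middle of its flat top, z up. Inlaid flush in pale grey: the hand roller's outline, handle to -x, roller to +x. There its x is along the tile's x and its listed point at (-35, 0, 14) mm from this point. Empty at the start.
- square_place (a point): Fixed charcoal foam tile 170 (x) x 112 (y) mm, one of four in a low grey tray (rim 4 mm above the foam, no dividers). Point: middle of its flat top, z up. Inlaid flush in pale grey: the square's outline, stock at -x, blade along the +y side to +x. There its x is along the tile's x and its listed point at (-55, 0, 8) mm from this point. Empty at the start.
- cup_center (a point): Bystander: white pencil cup, 72 mm diameter, 100 mm high, pencils up to 165 mm; the point is 50 mm above its underside. Loose; leave alone.
- jar_center (a point): Bystander: small amber glass jar with a metal lid, 64 mm diameter, 75 mm high; the point is half-way up. Loose; leave alone.
There are look-alikes about, which are no part of the job. What is shaped like the part that bears roller_place but turquoise is not meant.

How it is judged:
At the end, for the whole second after the job is handed in: Each tool rests at its silhouette: within 12 mm along each side of the tile, 6 mm in height, 0.12 rad of upright; weight, roller and square turned within 0.2 rad of it, roller and square the right way round; all at rest (under 0.02 m/s) (x of loupe_center in the frame of loupe_place between -0.012 and 0.012 m and y of loupe_center in the frame of loupe_place between -0.012 and 0.012 m and z of loupe_center in the frame of loupe_place between 0.019 and 0.031 m and linear speed of each of loupe, weight, roller, square below 0.02 m/s and angle between each of loupe_center, weight_center, roller_grip, square_grip's own z axis and vertical below 0.12 rad and x of weight_center in the frame of weight_place between -0.012 and 0.012 m and y of weight_center in the frame of weight_place between -0.012 and 0.012 m and z of weight_center in the frame of weight_place between 0.006 and 0.018 m and angle between the x axis of weight_center and the x axis of weight_place, either way round below 0.2 rad and x of roller_grip in the frame of roller_place between -0.047 and -0.023 m and y of roller_grip in the frame of roller_place between -0.012 and 0.012 m and z of roller_grip in the frame of roller_place between 0.008 and 0.02 m and angle between the x axis of roller_grip and the x axis of roller_place, either way round below 0.2 rad and x of roller_place in the frame of roller_grip above 0.015 m and x of square_grip in the frame of square_place between -0.067 and -0.043 m and y of square_grip in the frame of square_place between -0.012 and 0.012 m and z of square_grip in the frame of square_place between 0.002 and 0.014 m and angle between the x axis of square_grip and the x axis of square_place, either way round below 0.2 rad and x of square_place in the frame of square_grip above 0.015 m); the robot touches nothing.
It fails at once if the pencil cup is moved more than 30 mm or tipped (distance of cup_center from where it was at the start of the episode above 0.03 m or angle between cup_center's own z axis and vertical above 0.35 rad).
It fails at once if the jar is moved more than 30 mm or tipped (distance of jar_center from where it was at the start of the episode above 0.03 m or angle between jar_center's own z axis and vertical above 0.35 rad).
It also fails if it takes over 120 s, if anything falls off the work surface, if the arm or the gripper's body presses on something with over 40 N, if the wrist force passes 120 N, or if a joint passes its speed limit or range.

### The arm

A 6-joint arm with a two-finger parallel gripper is mounted at the origin on the work surface. World frame = base frame: x ahead of the robot, y to its left, z up, the work surface at z = 0. Lengths are in m, angles in rad, forces in N, time in s.
With the tool pointing down it reaches from about 0.225 to 0.875 m from the base axis. Payload 3.4 kg.
Tool frame: the origin (TCP) lies between the finger pads; the fingertips stand 22 mm ahead of it and the grasp point (between the pads) lies 3 mm ahead of it; z points along the fingers, y is the direction in which the jaws open and shut (so a half turn about z gives the same grasp; the last joint's range is limited). The gripper opens to 85 mm and grips with 20 to 120 N. Pads are 22 mm wide; open, the fingers measure 114 mm over their backs; the gripper's body (76 mm by 85 mm) begins 54 mm behind the grasp point. The pads swing forward as they close: fully open they stand 13 mm farther back than shut.
Start: joints at [-1.264, 0.276, 1.505, -0, 1.361, -0.121], TCP at [0.239, -0.523, 0.218] pointing down, gripper open.
Joint ranges: [-2.89, 2.89], [-0.75, 2.08], [0.22, 2.7], [-1.18, 4.32], [0.11, 2.71], [-2.7, 2.7]. Speed limits (rad/s): [2.57, 2.57, 3.14, 3.14, 3.14, 3.14].

### API

Orientations are given as a rotation vector (axis times angle).
In Python, from rig import bot, optics gives the robot as it stands. The module is installed in compiled form; this text tells all that it offers.
- The arm moves only by the tool apply_moves, never from a script. Its argument "increments" is text: rows parted by semicolons, each of 7 numbers parted by spaces: the shift along the tool's x, y, z in m, then the turn, a rotation vector about the tool's x, y, z in degrees, then the closure, from 0 (fully open) to 1 (shut). In form: dx dy dz rx ry rz gripper; .... A call has 1 to 5 rows; each row is the pose to reach, as a shift and turn from the pose commanded when the call began, along the tool's axes at that moment; what a row does not reach only later rows make up. A row lasts 1/10 s, in which the tool goes at most 50 mm and 8.59 degrees, less where a joint would pass 70% of its speed; a pose out of reach is approached as far as the arm can. A call with a gripper value outside its range is refused whole. The fingers move at their own pace and stop on an object; "force" is the grip in N (left out, the last holds). Time passes only in rows, so rows that repeat a pose let the fingers close. It gives the time, the measured TCP pose, the force and the opening at its end, in the units of the state.
- bot.state(): the state, without advancing time (a new reading comes with each control period).
- optics.grab_frame(name): name is "scene" or "side" or "wrist"; returns (picture, depth): 384x512x3 uint8, red, green, blue; 384x512 float32, m along the optical axis (not along the pixel's ray), 0 where there is no reading.
- optics.camera_model(name): a dict with "camera_matrix" (3x3 intrinsics, pixels), "cam_to_world" (4x4, takes a point from camera to world coordinates); the wrist camera has in their place "hand_eye" (4x4, takes a point from camera to tool coordinates, whose origin is the TCP and whose axes are the flange's). Camera axes: x right, y down, z forward; pixel columns grow to the right and rows downward; lengths in m; the calibration is good to about 2 mm. A picture is of the moment at which its call begins: read the wrist's pose just before it. camera_model takes no time and is no camera call.
- bot.job_done(): hands the job in, once; it reports no verdict.
The state is a dict: "clock": time; "joints": joint angles; "dq": joint speeds; "effort": joint torques, N m; "position": TCP position; "ee_rot": TCP orientation; "force": force on the tool from outside, world axes, zero at the start; "torque": the same for the moment, N m; "width": finger opening in m.
Only numpy, scipy, OpenCV 4.12 (cv2) and the standard library are available. Lean on these libraries where they do the work, as an engineer would, in place of code of your own. Each camera call takes 0.05 s, during which the arm holds its last target.

## Working session

There is one attempt and no reset: what is moved stays moved. The work goes in short steps, Python scripts to look and compute and a tool call to move; the robot and the scene stay as the last step left them, time stands still between calls to the robot, and variables do not carry over. Pictures are saved under pics/ and viewed, and the job is handed in when it is done.

Besides the shell and the picture viewer there is one more tool, called after "Emit:" by a JSON object that holds its "name" and its "arguments", one argument or row to a line. apply_moves: Moves the arm, as the interface text tells. Its arguments: {"type":"object","properties":{"increments":{"type":"string"},"force":{"type":"number"}},"required":["increments"]}

```bash
mkdir -p pics; ls
cat > h.py <<'E'
import numpy as np, cv2
from rig import bot, optics
from scipy.spatial.transform import Rotation as R
def grab(name,fn=None):
    s=bot.state(); im,d=optics.grab_frame(name)
    if fn: cv2.imwrite('pics/'+fn+'.png',im[:,:,::-1])
    np.savez('last_'+name,im=im,d=d,p=s['position'],r=s['ee_rot'])
    return im,d
def T(name):
    m=optics.camera_model(name)
    if name!='wrist': return np.array(m['camera_matrix']),np.array(m['cam_to_world'])
    z=np.load('last_wrist.npz'); M=np.eye(4); M[:3,:3]=R.from_rotvec(z['r']).as_matrix(); M[:3,3]=z['p']
    return np.array(m['camera_matrix']),M@np.array(m['hand_eye'])
def ray(name,uv,z):
    K,C=T(name); uv=np.atleast_2d(np.array(uv,float))
    d=np.c_[uv,np.ones(len(uv))]@np.linalg.inv(K).T@C[:3,:3].T; o=C[:3,3]
    return o+d*((z-o[2])/d[:,2])[:,None]
def cloud(name):
    z=np.load(f'last_{name}.npz'); d=z['d']; K,C=T(name)
    v,u=np.mgrid[:384,:512]; p=np.stack([u,v,np.ones_like(u)],-1)@np.linalg.inv(K).T*d[...,None]
    w=p@C[:3,:3].T+C[:3,3]; w[d==0]=np.nan
    return w,z['im']
E
python3 - <<'E'
from h import *
print(bot.state())
for n in('scene','side','wrist'):
    grab(n,n+'0'); K,C=T(n); print(n,K[0],C.round(3).tolist())
E
```

```text
pics
{'clock': 0.0, 'joints': array([-1.26397400e+00,  2.76567925e-01,  1.50617280e+00, -1.22995350e-05,
        1.36069697e+00, -1.20991990e-01]), 'dq': array([ 1.17838478e-03, -1.37181588e-03, -2.15770735e-03, -7.66404515e-04,
        6.95777669e-05, -2.52856908e-04]), 'effort': array([-2.93063313e-04, -4.16768968e+01, -2.45808613e+01,  2.44731672e-05,
        1.11185946e-02,  1.07025718e-05]), 'position': array([ 0.23837778, -0.52262746,  0.21693937]), 'ee_rot': array([-3.06819752e+00, -6.66510306e-01,  2.87539525e-04]), 'force': array([ 0.7828543 ,  0.4426488 , -0.39963602]), 'torque': array([ 0.02050403, -0.02405846, -0.02148341]), 'width': 0.08541226962326101}
scene [368.51206688   0.         259.48304936] [[0.447, 0.603, -0.661, 1.341], [0.895, -0.29, 0.34, -0.437], [0.013, -0.743, -0.669, 0.869], [0.0, 0.0, 0.0, 1.0]]
side [487.88689601   0.         248.58622416] [[-0.722, -0.488, 0.491, -0.144], [-0.692, 0.489, -0.531, 0.742], [0.019, -0.723, -0.69, 0.996], [0.0, 0.0, 0.0, 1.0]]
wrist [274.87316752   0.         256.09696788] [[0.415, -0.87, -0.266, 0.307], [-0.91, -0.397, -0.119, -0.493], [-0.002, 0.292, -0.956, 0.372], [0.0, 0.0, 0.0, 1.0]]
```

View pics/scene0.png

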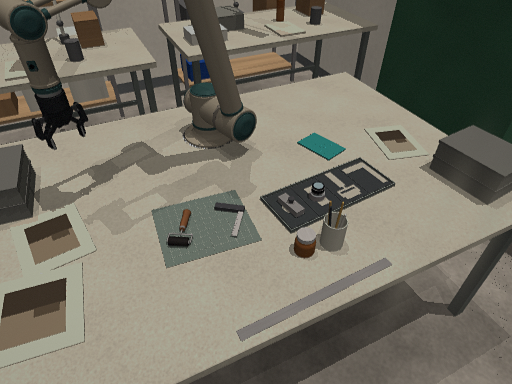

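View pics/side0.png

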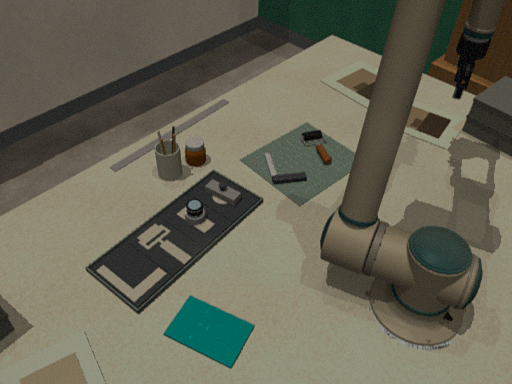

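View pics/wrist0.png

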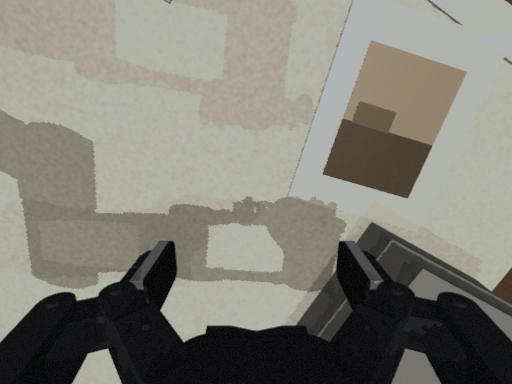

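The scene view shows the tray at about (328,193), with the weight (291,205), the loupe (318,187) and two empty silhouettes. The mat is at (205,225) with the roller (182,230) and the square (232,215). Cup (334,232), jar (305,243). The decoy is the turquoise plate at (321,146). Next I'll take close crops.

```bash
python3 - <<'E'
import cv2
s=cv2.imread('pics/side0.png'); c=s[110:310,70:370]
cv2.imwrite('pics/c1.png',cv2.resize(s[165:310,80:275],None,fx=4,fy=4,interpolation=cv2.INTER_CUBIC))
s=cv2.imread('pics/scene0.png')
cv2.imwrite('pics/c2.png',cv2.resize(s[140:265,145:400],None,fx=3,fy=3,interpolation=cv2.INTER_CUBIC))
E
python3 - <<'E'
from h import *
for n,L in (('side',dict(trayA=(88,267),trayB=(139,303),trayC=(264,201),trayD=(213,172),loupe=(195,205),weight=(223,186),rollerT=(165,245),sqT=(125,275),cup=(168,150),jar=(195,150))),('scene',dict(trayA=(262,196),B=(293,228),C=(394,185),D=(361,160),loupe=(318,187)))):
    for k,v in L.items(): print(n,k,ray(n,v,.02).round(3)[0])
    w,im=cloud(n); 
    for k,v in L.items(): print(n,k,w[v[1],v[0]].round(3))
E
```

```text
side trayA [0.62  0.483 0.02 ]
side trayB [0.451 0.458 0.02 ]
side trayC [0.467 0.016 0.02 ]
side trayD [0.654 0.034 0.02 ]
side loupe [0.591 0.162 0.02 ]
side weight [0.591 0.055 0.02 ]
side rollerT [0.54  0.309 0.02 ]
side sqT [0.537 0.434 0.02 ]
side cup [0.826 0.064 0.02 ]
side jar [0.768 0.005 0.02 ]
side trayA [0.629 0.48  0.009]
side trayB [0.456 0.455 0.012]
side trayC [0.479 0.002 0.001]
side trayD [0.666 0.024 0.006]
side loupe [0.56  0.187 0.062]
side weight [0.564 0.08  0.055]
side rollerT [0.546 0.305 0.012]
side sqT [0.545 0.431 0.009]
side cup [0.784 0.093 0.062]
side jar [0.729 0.036 0.062]
scene trayA [0.489 0.01  0.02 ]
scene B [0.669 0.03  0.02 ]
scene C [0.643 0.469 0.02 ]
scene D [0.467 0.458 0.02 ]
scene loupe [0.533 0.213 0.02 ]
scene trayA [0.482 0.014 0.013]
scene B [0.658 0.037 0.007]
scene C [0.63  0.486 0.004]
scene D [0.455 0.47  0.009]
scene loupe [0.572 0.181 0.062]
```

View pics/c1.png

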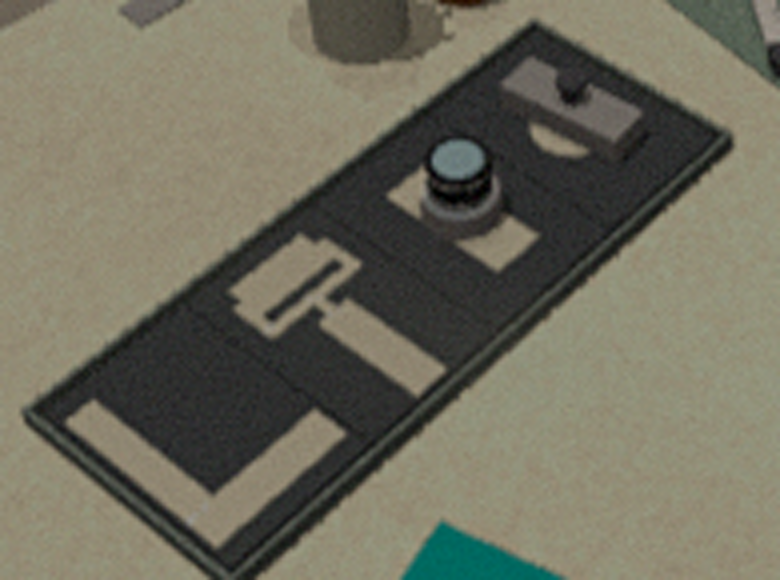

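View pics/c2.png

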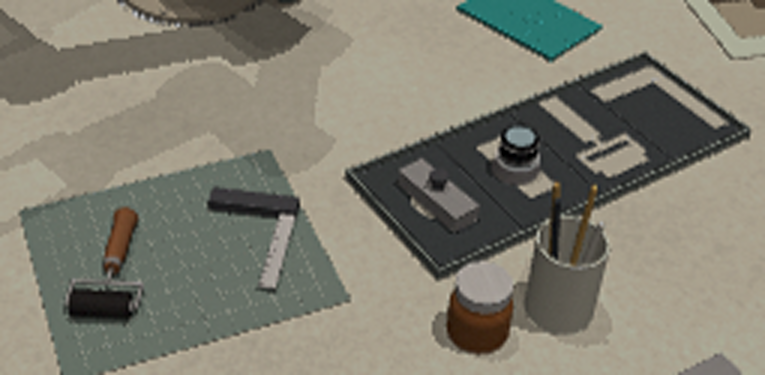

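The crops confirm the choice. Nearest the mat is the tile with the disc, which has the weight on it. Next comes the bar silhouette with the loupe on it, then the roller outline, then the square outline. The turquoise plate is separate. I'll move the wrist camera over the mat for accurate measurements.

```bash
cat >> h.py <<'E'
def go(p,yaw=None,tilt0=True):
    """print tool-frame increment to reach world p with tool z down; yaw = angle of tool y axis in world (mod 180)"""
    s=bot.state(); M=R.from_rotvec(s['ee_rot']).as_matrix()
    y=M[:,1]; cy=np.arctan2(y[1],y[0])
    if yaw is None: yaw=cy
    d=(yaw-cy+np.pi/2)%np.pi-np.pi/2
    a=cy+d
    Y=np.array([np.cos(a),np.sin(a),0]); Z=np.array([0,0,-1.]); X=np.cross(Y,Z)
    G=np.c_[X,Y,Z]
    rv=np.degrees(R.from_matrix(M.T@G).as_rotvec())
    dp=M.T@(np.array(p)-s['position'])
    print('pos',s['position'].round(4),'yaw(y)',round(np.degrees(cy),2),'j6',s['joints'][5].round(2),'clock',s['clock'])
    print('INC',dp.round(4),'rot',rv.round(2),'dist',np.linalg.norm(dp).round(3))
    print(' flip rz would be',round(rv[2]-np.sign(rv[2])*180,1))
E
python3 - <<'E'
from h import *
for n in('scene','side'):
    w,im=cloud(n)
    if n=='scene': L=dict(roller=(180,239),handle=(186,220),stock=(230,207),tip=(236,233),mat=(205,225))
    else: L=dict(roller=(313,135),handle=(323,154),stock=(290,177),tip=(269,157),mat=(300,160))
    for k,v in L.items(): print(n,k,ray(n,v,.013).round(3)[0], np.nanmedian(w[v[1]-2:v[1]+3,v[0]-2:v[0]+3].reshape(-1,3),0).round(3))
go([0.5,-0.12,0.35],0)
E
```

```text
scene roller [ 0.551 -0.305  0.013] [ 0.569 -0.308  0.03 ]
scene handle [ 0.48  -0.263  0.013] [ 0.49  -0.265  0.025]
scene stock [ 0.485 -0.109  0.013] [ 0.491 -0.111  0.019]
scene tip [ 0.604 -0.139  0.013] [ 0.6   -0.138  0.011]
scene mat [ 0.528 -0.215  0.013] [ 0.521 -0.212  0.004]
side roller [ 0.56  -0.323  0.013] [ 0.551 -0.309  0.025]
side handle [ 0.478 -0.27   0.013] [ 0.469 -0.254  0.028]
side stock [ 0.483 -0.116  0.013] [ 0.479 -0.111  0.02 ]
side tip [ 0.588 -0.14   0.013] [ 0.587 -0.139  0.014]
side mat [ 0.511 -0.197  0.013] [ 0.517 -0.205  0.004]
pos [ 0.2384 -0.5228  0.2172] yaw(y) -65.49 j6 -0.12 clock 0.15
INC [ 0.4051 -0.2582 -0.1324] rot [-6.000e-02 -5.000e-02 -6.549e+01] dist 0.498
 flip rz would be 114.5
```

Run:
```python
from h import *
go([0.47,-0.2,0.25],-np.pi/2)
```

```text
pos [ 0.2384 -0.5228  0.2172] yaw(y) -65.49 j6 -0.12 clock 0.15
INC [ 0.3446 -0.1977 -0.0325] rot [-7.000e-02  1.000e-02  2.451e+01] dist 0.399
 flip rz would be -155.5
```

Emit:
{"name": "apply_moves", "arguments": {
  "increments": "0.345 -0.198 -0.033 0 0 24.5 0;0.345 -0.198 -0.033 0 0 24.5 0;0.345 -0.198 -0.033 0 0 24.5 0;0.345 -0.198 -0.033 0 0 24.5 0;0.345 -0.198 -0.033 0 0 24.5 0"
}}

```text
clock: 0.65
position: [0.3824, -0.3218, 0.2382]
ee_rot: [-3.141, 0.001, -0.0]
force: [0.1, -1.1, -0.1]
width: 0.0857
```

Run:
```python
from h import *
go([0.47,-0.2,0.25],-np.pi/2)
```

```text
pos [ 0.3824 -0.3218  0.2382] yaw(y) -90.03 j6 0.73 clock 0.65
INC [ 0.0875 -0.1219 -0.0118] rot [-0.01 -0.   -0.03] dist 0.151
 flip rz would be 180.0
```

Emit:
{"name": "apply_moves", "arguments": {
  "increments": "0.088 -0.122 -0.012 0 0 0 0;0.088 -0.122 -0.012 0 0 0 0;0.088 -0.122 -0.012 0 0 0 0;0.088 -0.122 -0.012 0 0 0 0;0.088 -0.122 -0.012 0 0 0 0"
}}

```text
clock: 1.15
position: [0.47, -0.2006, 0.25]
ee_rot: [3.141, 0.005, -0.001]
force: [0.6, -0.4, -0.9]
width: 0.0852
```

Run:
```python
from h import *
go([0.47,0.24,0.25],-np.pi/2)
grab('wrist','w1')
```

```text
pos [ 0.47   -0.2006  0.25  ] yaw(y) -89.8 j6 1.03 clock 1.15
INC [ 1.600e-03 -4.406e-01 -3.000e-04] rot [0.03 0.05 0.2 ] dist 0.441
 flip rz would be -179.8
```

View pics/w1.png

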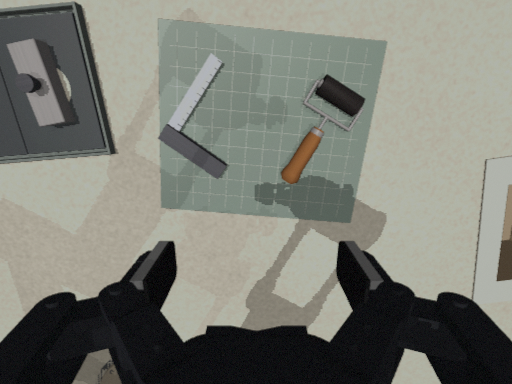

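The mat is fully in view: square with its stock from (163,132) to (224,173) and its blade to (215,58), and roller with its butt at (291,178) and its drum at (340,95). Next is the tray.

```bash
cp last_wrist.npz matview.npz
```

Emit:
{"name": "apply_moves", "arguments": {
  "increments": "0.002 -0.44 0 0 0 0 0;0.002 -0.44 0 0 0 0 0;0.002 -0.44 0 0 0 0 0;0.002 -0.44 0 0 0 0 0;0.002 -0.44 0 0 0 0 0"
}}

```text
clock: 1.7
position: [0.4704, 0.048, 0.25]
ee_rot: [3.141, -0.006, -0.0]
force: [0.7, -1.2, 0.4]
width: 0.0854
```

Emit:
{"name": "apply_moves", "arguments": {
  "increments": "0 -0.19 0 0 0 0 0;0 -0.19 0 0 0 0 0;0 -0.19 0 0 0 0 0;0 -0.19 0 0 0 0 0;0 -0.19 0 0 0 0 0"
}}

```text
clock: 2.2
position: [0.4711, 0.241, 0.2496]
ee_rot: [-3.14, -0.004, 0.001]
force: [-0.6, -1.0, -0.4]
width: 0.0855
```

```bash
python3 - <<'E'
from h import *
go([0.47,0.24,0.25],-np.pi/2)
grab('wrist','w2')
E
cp last_wrist.npz trayview.npz
```

```text
pos [0.4711 0.241  0.2496] yaw(y) -89.85 j6 1.91 clock 2.2
INC [-0.0011  0.001  -0.0004] rot [-0.1   0.03  0.15] dist 0.002
 flip rz would be -179.8
```

View pics/w2.png

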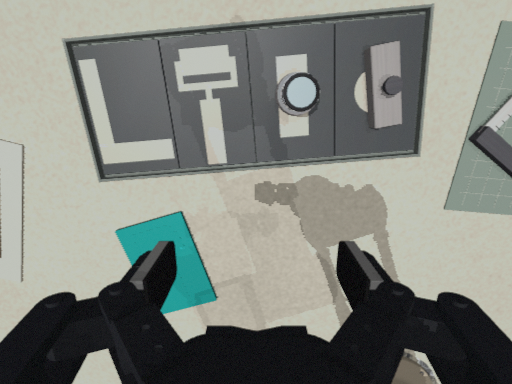

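The tray runs left to right from (67,40) to (420,155). Square silhouette (125,110), roller silhouette (208,100), loupe (300,92) on the bar silhouette, weight (385,85) over the disc. The turquoise decoy is at (170,260).

```bash
cat >> h.py <<'E'
def use(f):
    import shutil; shutil.copy(f,'last_wrist.npz')
E
python3 - <<'E'
from h import *
use('trayview.npz'); w,im=cloud('wrist')
def med(u,v,k=4): return np.nanmedian(w[v-k:v+k+1,u-k:u+k+1].reshape(-1,3),0).round(4)
for n,(u,v) in dict(table=(250,220),table2=(40,100),foamS=(140,100),foamR=(180,120),foamL=(310,50),foamL2=(265,140),foamW=(350,140),silS=(130,152),bar=(295,128)).items(): print(n,med(u,v))
hsv=cv2.cvtColor(im,cv2.COLOR_RGB2HSV)
for p in [(140,100),(350,140),(130,152),(295,128),(250,40+190),(70,60),(330,15),(250,168),(372,80)]: print(p,im[p[1],p[0]],hsv[p[1],p[0]])
use('matview.npz'); w,im=cloud('wrist')
for n,(u,v) in dict(mat=(250,100),mat2=(180,190),table=(120,220),stock=(195,154),blade=(197,92),handle=(303,155),drum=(340,95)).items(): print(n,med(u,v,2))
E
```

```text
table [ 0.3761  0.25   -0.001 ]
table2 [ 0.5567  0.5436 -0.0006]
foamS [0.5567 0.399  0.0101]
foamR [0.5304 0.3465 0.0101]
foamL [0.6185 0.171  0.01  ]
foamL2 [0.5032 0.2279 0.0101]
foamW [0.5037 0.1072 0.0098]
silS [0.4857 0.4218 0.0105]
bar [0.52   0.186  0.0102]
(140, 100) [105 106 107] [105   5 107]
(350, 140) [84 87 88] [98 12 88]
(130, 152) [194 197 185] [ 38  16 197]
(295, 128) [193 196 187] [ 40  12 196]
(250, 230) [179 174 160] [ 22  27 179]
(70, 60) [77 81 77] [60 13 81]
(330, 15) [126 133 128] [ 69  13 133]
(250, 168) [125 132 127] [ 69  14 132]
(372, 80) [118 116 114] [ 15   9 118]
mat [ 0.556  -0.1929  0.0021]
mat2 [ 0.4251 -0.0853  0.002 ]
table [ 0.3745  0.0147 -0.0006]
stock [ 0.4831 -0.1153  0.0181]
blade [ 0.5657 -0.1216  0.0115]
handle [ 0.4837 -0.2662  0.0273]
drum [ 0.5617 -0.3093  0.0295]
```

Run:
```python
from h import *
use('trayview.npz'); w,im=cloud('wrist')
g=cv2.cvtColor(im,cv2.COLOR_RGB2GRAY).astype(int)
# tray polygon
tray=np.zeros(g.shape,np.uint8); cv2.fillPoly(tray,[np.array([[76,46],[425,15],[412,150],[105,172]])],1)
m=((g>150)&(tray>0)).astype(np.uint8)
n,lab,st,ce=cv2.connectedComponentsWithStats(m)
for i in range(1,n):
    if st[i,4]<60: continue
    c,_=cv2.findContours((lab==i).astype(np.uint8),cv2.RETR_EXTERNAL,cv2.CHAIN_APPROX_NONE)
    c=c[0][:,0]; P=ray('wrist',c,.011)[:,:2]
    r=cv2.minAreaRect((P*1000).astype(np.float32)); print(st[i],'rect c',np.round(r[0],1),'size',np.round(r[1],1),'ang',round(r[2],2), 'centroid',(ray('wrist',ce[i],.011)[0,:2]*1000).round(1))
# tray dark outline
d=((g<150)).astype(np.uint8); d=cv2.morphologyEx(d,cv2.MORPH_CLOSE,np.ones((5,5)))
c,_=cv2.findContours(d*1,cv2.RETR_EXTERNAL,cv2.CHAIN_APPROX_NONE)
for k in c:
    x,y,ww,hh=cv2.boundingRect(k)
    if ww>200 and y<60:
        P=ray('wrist',k[:,0],.015)[:,:2]; r=cv2.minAreaRect((P*1000).astype(np.float32)); print('tray outer',r, x,y,ww,hh)
```

```text
[ 372   42   29   86 1693] rect c [575.2  66.4] size [102.7  34.7] ang 10.62 centroid [578.3  67.8]
[ 174   45   64  119 3377] rect c [546.  303.5] size [152.8  80.4] ang 4.75 centroid [568.4 305.2]
[276  54  31  32 647] rect c [594.9 194.6] size [35.7 40. ] ang 4.83 centroid [599.9 196.3]
[  79   59   96  105 2785] rect c [541.9 416.3] size [137.8 104.4] ang 4.79 centroid [521.2 434.9]
[354  73  13  39 327] rect c [565.9 101. ] size [49.1 15.3] ang 10.49 centroid [566.9  99.7]
[287  77  29  30 684] rect c [567.7 180.2] size [36.7 37.9] ang 0.13 centroid [567.9 180.2]
[279 109  30  29 624] rect c [527.6 188.7] size [37.9 40.3] ang 3.29 centroid [524.  189.5]
tray outer ((556.1969604492188, 247.7934112548828), (188.65853881835938, 465.3529052734375), 4.842272758483887) 63 4 371 178
```

Run:
```python
from h import *
use('trayview.npz'); w,im=cloud('wrist')
g=cv2.cvtColor(im,cv2.COLOR_RGB2GRAY).astype(int); hsv=cv2.cvtColor(im,cv2.COLOR_RGB2HSV)
def rep(name,m,z):
    m=m.astype(np.uint8); n,lab,st,ce=cv2.connectedComponentsWithStats(m)
    i=1+st[1:,4].argmax(); c,_=cv2.findContours((lab==i).astype(np.uint8),cv2.RETR_EXTERNAL,cv2.CHAIN_APPROX_NONE)
    P=ray('wrist',c[0][:,0],z)[:,:2]*1000; r=cv2.minAreaRect(P.astype(np.float32))
    print(name,st[i],'c',np.round(r[0],1),'size',np.round(r[1],1),'ang',round(r[2],2)); return P
Z=w[...,2]
box=np.zeros(g.shape,bool); box[72:115,284:320]=1
rep('lens z.061',box&(g>150)&(hsv[...,0]>80),.061)
box[:]=0; box[35:140,363:408]=1
rep('weight(height mask) z.035',box&(Z>.025),.035)
box[:]=0; box[60:115,270:325]=1
rep('loupe skirt+all z.033',box&(Z>.023),.033)
use('matview.npz'); w,im=cloud('wrist'); Z=w[...,2]
g=cv2.cvtColor(im,cv2.COLOR_RGB2GRAY).astype(int); hsv=cv2.cvtColor(im,cv2.COLOR_RGB2HSV)
box[:]=0; box[118:182,155:232]=1
rep('stock z.019',box&(g<85)&(Z>.009),.019)
box[:]=0; box[50:135,165:228]=1
rep('blade z.012',box&(g>170),.012)
box[:]=0; box[125:190,270:330]=1
rep('handle z.017',box&(hsv[...,0]<20)&(hsv[...,1]>100),.017)
box[:]=0; box[65:125,305:370]=1
rep('drum z.019',box&(g<70),.019)
for p in [(195,154),(197,92),(303,155),(340,95)]: print(p,im[p[1],p[0]],hsv[p[1],p[0]])
```

```text
lens z.061 [287  77  29  30 684] c [565.  187.8] size [32.  33.1] ang 0.13
weight(height mask) z.035 [ 368   41   36   88 2597] c [573.3  77.1] size [99.2 41.5] ang 9.8
loupe skirt+all z.033 [ 277   71   43   44 1479] c [565.  187.2] size [51.5 53.8] ang 0.13
stock z.019 [167 124  60  54 604] c [ 486.7 -113.4] size [98.3 25.8] ang 54.06
blade z.012 [168  54  52  76 990] c [ 564.4 -117.3] size [ 16.8 108.3] ang 54.19
handle z.017 [281 132  40  52 853] c [ 477.5 -264. ] size [27.2 76.9] ang 61.72
drum z.019 [ 315   75   50   42 1044] c [ 561.2 -311.5] size [65.5 28. ] ang 60.41
(195, 154) [76 77 81] [114  16  81]
(197, 92) [177 180 179] [ 80   4 180]
(303, 155) [142  94  54] [ 14 158 142]
(340, 95) [45 42 41] [ 8 23 45]
```

Numbers check out: tray outline 188×465 mm (170×448 tiles plus rim), turned 4.84°, foam z ≈ 0.011, mat 0.003. Tile centres from the tray and the silhouettes agree within about 1 mm: square (542,415.5), roller (551.5,304), weight (561,192), loupe (570.4,80.4). The loupe is at (565,187.5), so I'll take it first and park it on the table at (0.38,0.10).

Emit:
{"name": "apply_moves", "arguments": {
  "increments": "0.094 0.0535 0.12 0 0 0 0;0.094 0.0535 0.12 0 0 0 0;0.094 0.0535 0.12 0 0 0 0;0.094 0.0535 0.12 0 0 0 0;0.094 0.0535 0.12 0 0 0 0"
}}

```text
clock: 2.75
position: [0.5645, 0.1815, 0.1281]
ee_rot: [3.14, -0.007, -0.007]
force: [0.4, -0.4, 0.1]
width: 0.0857
```

Run:
```python
from h import *
go([0.565,0.1875,0.061],-np.pi/2)
grab('wrist','w3'); w,im=cloud('wrist')
K,C=T('wrist')
def px(p):
    q=np.linalg.inv(C)@np.r_[p,1]; return (K@q[:3]/q[2])[:2].round(0)
print(px([.565,.1875,.061]),px([.565,.1875,.011]))
```

```text
pos [0.5645 0.1815 0.1281] yaw(y) -90.26 j6 1.77 clock 2.75
INC [ 0.0007 -0.0062  0.0671] rot [ 0.09  0.27 -0.26] dist 0.067
 flip rz would be 179.7
[248. 199.] [249. 184.]
```

View pics/w3.png

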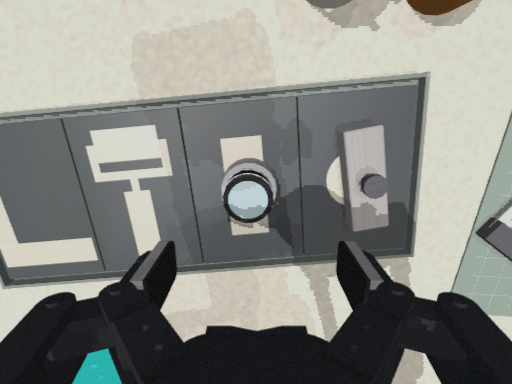

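The lens in this view is at (248,200) and the prediction was (248,199), so the position is confirmed.

Run:
```python
from h import *
go([0.565,0.1875,0.061],-np.pi/2); print(bot.state()['dq'].round(3))
```

```text
pos [0.5646 0.1828 0.1299] yaw(y) -90.19 j6 1.77 clock 2.8
INC [ 0.0005 -0.0047  0.0689] rot [ 0.03  0.12 -0.19] dist 0.069
 flip rz would be 179.8
[ 0.033 -0.039 -0.021  0.008  0.004  0.002]
```

Emit:
{"name": "apply_moves", "arguments": {
  "increments": "0 -0.002 0.035 0 0 0 0;0 -0.002 0.069 0 0 0 0;0 -0.002 0.069 0 0 0 0;0 -0.002 0.069 0 0 0 0;0 -0.002 0.069 0 0 0 0"
}}

```text
clock: 3.3
position: [0.5664, 0.1875, 0.0641]
ee_rot: [-3.141, -0.001, -0.008]
force: [0.5, -0.8, 0.7]
width: 0.0854
```

Emit:
{"name": "apply_moves", "arguments": {
  "increments": "0 0 0 0 0 0 0.6;0 0 0 0 0 0 0.6;0 0 0 0 0 0 0.6;0 0 0 0 0 0 0.6;0 0 0 0 0 0 0.6",
  "force": 40
}}

```text
clock: 3.8
position: [0.5648, 0.1869, 0.0612]
ee_rot: [3.142, 0.0, 0.0]
force: [-0.3, -0.2, -0.2]
width: 0.0343
```

Run:
```python
from h import *
go([0.565,0.1875,0.061],-np.pi/2)
grab('wrist','w4')
```

```text
pos [0.5648 0.1869 0.0612] yaw(y) -89.99 j6 1.77 clock 3.8
INC [ 0.0002 -0.0006  0.0002] rot [ 0.01 -0.    0.01] dist 0.001
 flip rz would be -180.0
```

View pics/w4.png

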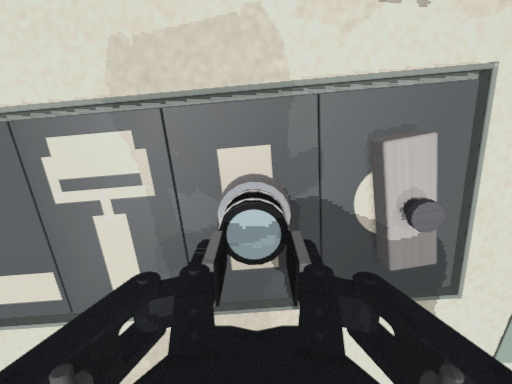

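Width is 34 mm with no force, so the barrel isn't held. I'll measure where the loupe is now.

Run:
```python
from h import *
z=np.load('last_wrist.npz'); w,im=cloud('wrist')
hsv=cv2.cvtColor(im,cv2.COLOR_RGB2HSV)
m=np.zeros(im.shape[:2],np.uint8); m[200:270,222:290]=1
m&=((hsv[...,0]>80)&(im.max(2)>120)).astype(np.uint8)
v,u=np.nonzero(m); print(u.mean(),v.mean(),len(u)); print('lens@.061',ray('wrist',(u.mean(),v.mean()),.061)); 
print('depth lens',np.nanmedian(w[m>0],0))
for p in [(208,262),(300,262),(215,285),(293,285),(205,245)]: print(p,w[p[1],p[0]].round(4),im[p[1],p[0]])
K,C=T('wrist')
q=np.linalg.inv(C)@np.r_[z['p']+[0,0,-.003],1]; print('grasp px',(K@q[:3]/q[2])[:2])
q=np.linalg.inv(C)@np.r_[z['p']+[0,0,-.022],1]; print('tip px',(K@q[:3]/q[2])[:2])
print(C.round(3)); print(bot.state()['width'])
```

```text
254.06823216659282 231.8958794860434 2257
lens@.061 [[0.56670132 0.18709081 0.061     ]]
depth lens [0.56604328 0.18715825 0.06045973]
(208, 262) [0.5757 0.2068 0.1107] [93 92 91]
(300, 262) [0.5766 0.167  0.1123] [92 92 92]
(215, 285) [0.5649 0.204  0.112 ] [30 31 32]
(293, 285) [0.5607 0.1685 0.1061] [13 15 17]
(205, 245) [0.5725 0.2121 0.0892] [28 28 32]
grasp px [254.36553233 232.77258026]
tip px [254.54635172 220.98363766]
[[-0.    -0.956 -0.292  0.64 ]
 [-1.     0.     0.001  0.186]
 [-0.001  0.292 -0.956  0.216]
 [ 0.     0.     0.     1.   ]]
0.03428548328868934
```

Run:
```python
from h import *
im=np.load('last_wrist.npz')['im']
c=cv2.convertScaleAbs(im[175:315,170:340,::-1],alpha=1.8,beta=20)
cv2.imwrite('pics/w4c.png',cv2.resize(c,None,fx=4,fy=4,interpolation=cv2.INTER_CUBIC))
im,_=grab('side'); cv2.imwrite('pics/s4c.png',cv2.resize(im[150:250,130:280,::-1],None,fx=5,fy=5,interpolation=cv2.INTER_CUBIC))
```

```text
(no output)
```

View pics/w4c.png

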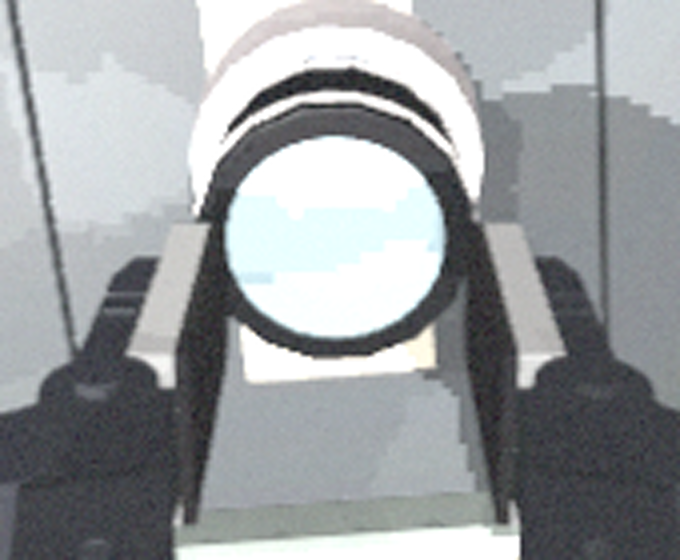

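View pics/s4c.png

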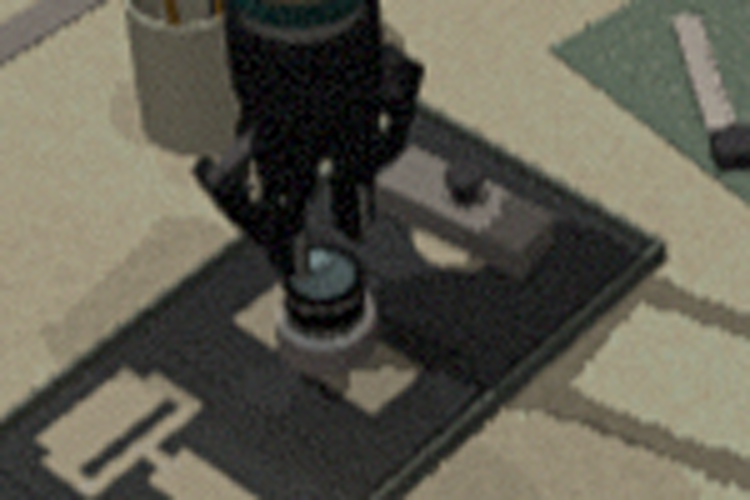

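Run:
```python
from h import *
w,im=cloud('wrist'); z=np.load('last_wrist.npz')
for v in (228,232,236,242,250,265):
    print(v,[ (u,(w[v,u]*1000).round(0).tolist(),round(float(z['d'][v,u]),3)) for u in (212,216,220,223,254,286,290,294,298)])
```

```text
228 [(212, [546.0, 222.0, 10.0], 0.224), (216, [546.0, 219.0, 10.0], 0.224), (220, [569.0, 208.0, 60.0], 0.17), (223, [569.0, 206.0, 60.0], 0.17), (254, [569.0, 187.0, 60.0], 0.17), (286, [569.0, 167.0, 61.0], 0.169), (290, [546.0, 158.0, 9.0], 0.225), (294, [546.0, 155.0, 10.0], 0.225), (298, [547.0, 152.0, 11.0], 0.224)]
232 [(212, [543.0, 222.0, 10.0], 0.226), (216, [576.0, 207.0, 81.0], 0.148), (220, [576.0, 205.0, 81.0], 0.148), (223, [576.0, 204.0, 81.0], 0.148), (254, [566.0, 187.0, 60.0], 0.171), (286, [566.0, 167.0, 60.0], 0.171), (290, [576.0, 167.0, 80.0], 0.149), (294, [576.0, 165.0, 81.0], 0.148), (298, [576.0, 163.0, 81.0], 0.148)]
236 [(212, [576.0, 209.0, 86.0], 0.144), (216, [576.0, 207.0, 86.0], 0.143), (220, [576.0, 205.0, 85.0], 0.144), (223, [576.0, 203.0, 86.0], 0.143), (254, [563.0, 187.0, 59.0], 0.172), (286, [563.0, 167.0, 60.0], 0.172), (290, [576.0, 168.0, 86.0], 0.144), (294, [577.0, 166.0, 87.0], 0.142), (298, [576.0, 164.0, 85.0], 0.144)]
242 [(212, [576.0, 208.0, 93.0], 0.137), (216, [576.0, 206.0, 92.0], 0.138), (220, [576.0, 204.0, 93.0], 0.136), (223
[... 163 characters left out ...]
], 0.136), (298, [576.0, 165.0, 93.0], 0.137)]
250 [(212, [576.0, 207.0, 101.0], 0.129), (216, [576.0, 205.0, 100.0], 0.13), (220, [576.0, 203.0, 100.0], 0.13), (223, [570.0, 203.0, 90.0], 0.141), (254, [554.0, 187.0, 60.0], 0.175), (286, [526.0, 161.0, 10.0], 0.23), (290, [571.0, 169.0, 91.0], 0.14), (294, [576.0, 168.0, 101.0], 0.129), (298, [576.0, 166.0, 101.0], 0.129)]
265 [(212, [575.0, 205.0, 112.0], 0.118), (216, [575.0, 203.0, 112.0], 0.118), (220, [570.0, 203.0, 103.0], 0.129), (223, [563.0, 203.0, 93.0], 0.14), (254, [512.0, 188.0, 10.0], 0.235), (286, [512.0, 160.0, 10.0], 0.235), (290, [563.0, 169.0, 93.0], 0.14), (294, [572.0, 169.0, 107.0], 0.124), (298, [nan, nan, nan], 0.0)]
```

The depth map shows it clearly: the fingertips are at z ≈ 0.080 with the TCP reading 0.061, i.e. 18 mm behind the TCP rather than 22 mm ahead, and they closed above the lens without touching it. I'll open part-way and measure the tip height against opening before descending.

Emit:
{"name": "apply_moves", "arguments": {
  "increments": "0 0 0 0 0 0 0.3;0 0 0 0 0 0 0.3;0 0 0 0 0 0 0.3;0 0 0 0 0 0 0.3"
}}

```text
clock: 4.3
position: [0.5648, 0.1869, 0.0611]
ee_rot: [3.141, 0.0, -0.0]
force: [0.0, 0.7, -0.5]
width: 0.0598
```

```bash
cat >> h.py <<'E'
def tips():
    grab('wrist'); w,im=cloud('wrist'); z=np.load('last_wrist.npz'); s=bot.state()
    M=R.from_rotvec(z['r']).as_matrix(); t=(w-z['p'])@M   # tool coords
    # pad points: close to plane |y| between w/2 and w/2+8, |x|<16
    h=s['width']/2
    for sg in(-1,1):
        m=(abs(t[...,0])<16e-3)&(t[...,1]*sg>h-.003)&(t[...,1]*sg<h+.014)&(t[...,2]<0.0)
        print('tip z (tool, 99%)',np.nanpercentile(t[m][:,2],[90,97,99]).round(4),'y inner',np.percentile(t[m][:,1]*sg,2).round(4),'n',m.sum())
    print('width',s['width'].round(4))
E
python3 - <<'E'
from h import *
tips()
use('trayview.npz')
E
```

```text
tip z (tool, 99%) [-0.0298 -0.0234 -0.0203] y inner 0.0276 n 3204
tip z (tool, 99%) [-0.0294 -0.0231 -0.0202] y inner 0.0277 n 2953Traceback (most recent call last):
  File "<stdin>", line 2, in <module>
  File "h.py", line 47, in tips
    print('width',s['width'].round(4))
                  ^^^^^^^^^^^^^^^^
AttributeError: 'float' object has no attribute 'round'
```

Emit:
{"name": "apply_moves", "arguments": {
  "increments": "0 0 0.015 0 0 0 0.3;0 0 0.03 0 0 0 0.3;0 0 0.043 0 0 0 0.3;0 0 0.043 0 0 0 0.3;0 0 0.043 0 0 0 0.3"
}}

```text
clock: 4.85
position: [0.5648, 0.1869, 0.018]
ee_rot: [3.141, 0.0, -0.001]
force: [0.1, 0.4, -0.2]
width: 0.0603
```

Emit:
{"name": "apply_moves", "arguments": {
  "increments": "0 0 0 0 0 0 0.65;0 0 0 0 0 0 0.65;0 0 0 0 0 0 0.65;0 0 0 0 0 0 0.65;0 0 0 0 0 0 0.65",
  "force": 40
}}

```text
clock: 5.35
position: [0.5657, 0.1871, 0.0191]
ee_rot: [-3.141, -0.0, -0.003]
force: [0.8, 0.4, 5.7]
width: 0.0419
```

Emit:
{"name": "apply_moves", "arguments": {
  "increments": "0 0 -0.03 0 0 0 0.65;0 0 -0.06 0 0 0 0.65;0 0 -0.09 0 0 0 0.65;0 0 -0.09 0 0 0 0.65;0 0 -0.09 0 0 0 0.65"
}}

```text
clock: 5.85
position: [0.5645, 0.1869, 0.1082]
ee_rot: [3.141, 0.0, 0.0]
force: [0.4, 0.1, -0.9]
width: 0.0425
```

Run:
```python
from h import *
go([0.38,0.10,0.11],-np.pi/2); 
print(bot.state()['width']); grab('wrist','w5')
```

```text
pos [0.5645 0.1869 0.1082] yaw(y) -89.99 j6 1.77 clock 5.85
INC [-0.1845  0.0868 -0.0018] rot [ 0.01 -0.    0.01] dist 0.204
 flip rz would be -180.0
0.042454282731365825
```

View pics/w5.png

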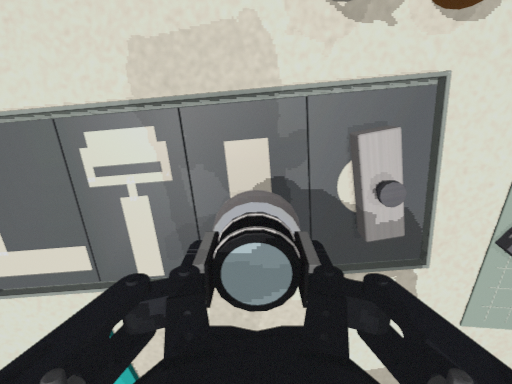

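The loupe is held: width 42 mm, and it came up with the gripper. Now the wait spot on the bare table.

Emit:
{"name": "apply_moves", "arguments": {
  "increments": "-0.045 0.021 0 0 0 0 0.65;-0.09 0.042 0 0 0 0 0.65;-0.135 0.063 0 0 0 0 0.65;-0.185 0.087 0 0 0 0 0.65;-0.185 0.087 0 0 0 0 0.65"
}}

```text
clock: 6.4
position: [0.3698, 0.0981, 0.1054]
ee_rot: [3.14, -0.001, -0.021]
force: [-0.2, 0.8, -0.6]
width: 0.042
```

Emit:
{"name": "apply_moves", "arguments": {
  "increments": "0 0 0.04 0 0 0 0.65;0 0 0.08 0 0 0 0.65;0 0 0.095 0 0 0 0.65;0 0 0.098 0 0 0 0.65;0 0 0.098 0 0 0 0.65"
}}

```text
clock: 6.9
position: [0.3779, 0.0998, 0.0089]
ee_rot: [3.141, 0.0, -0.008]
force: [1.1, -0.3, -0.5]
width: 0.0419
```

Run:
```python
from h import *
go([0.38,0.10,0.009],-np.pi/2)
```

```text
pos [0.3779 0.0998 0.0089] yaw(y) -89.99 j6 1.65 clock 6.9
INC [ 0.0021 -0.0002 -0.0001] rot [0.03 0.29 0.01] dist 0.002
 flip rz would be -180.0
```

Emit:
{"name": "apply_moves", "arguments": {
  "increments": "0 0 0.001 0 0 0 0.65;0 0 0.001 0 0 0 0.3;0 0 0.001 0 0 0 0.3;0 0 0.001 0 0 0 0.3;0 0 0.001 0 0 0 0.3"
}}

```text
clock: 7.4
position: [0.38, 0.0999, 0.0093]
ee_rot: [3.142, 0.0, 0.001]
force: [0.2, -0.4, 0.6]
width: 0.0599
```

Emit:
{"name": "apply_moves", "arguments": {
  "increments": "0 0 -0.03 0 0 0 0.3;0 0 -0.08 0 0 0 0.3;0 0 -0.13 0 0 0 0.3;0 0 -0.16 0 0 0 0.3;0 0 -0.16 0 0 0 0.3"
}}

```text
clock: 7.9
position: [0.3833, 0.1002, 0.1736]
ee_rot: [-3.141, -0.0, -0.017]
force: [0.2, -0.2, -0.6]
width: 0.0598
```

Run:
```python
from h import *
grab('side'); im,_=grab('side'); cv2.imwrite('pics/s5.png',im[:,:,::-1])
grab('wrist','w6'); w,im=cloud('wrist')
go([0.573,0.075,0.12],np.radians(99.8))
```

```text
pos [0.3789 0.0998 0.1684] yaw(y) -89.99 j6 1.65 clock 8.05
INC [0.1942 0.0249 0.0482] rot [ 0.    0.08 -9.79] dist 0.202
 flip rz would be 170.2
```

View pics/w6.png

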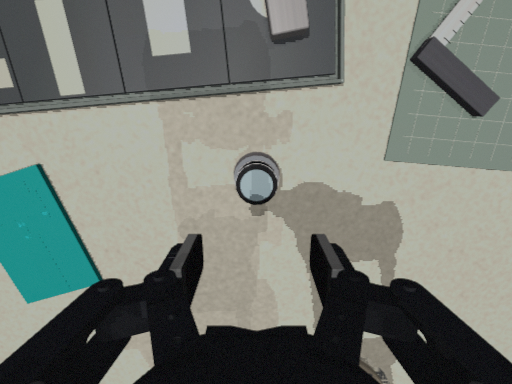

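The loupe stands upright at (257,183). Now the weight.

Emit:
{"name": "apply_moves", "arguments": {
  "increments": "0.048 0.006 0.012 0 0 -5 0.3;0.097 0.012 0.024 0 0 -9.8 0.3;0.145 0.018 0.036 0 0 -9.8 0.3;0.194 0.025 0.048 0 0 -9.8 0.3;0.194 0.025 0.048 0 0 -9.8 0.3"
}}

```text
clock: 8.55
position: [0.578, 0.0736, 0.116]
ee_rot: [3.13, 0.266, -0.004]
force: [-0.2, 0.0, -0.6]
width: 0.0595
```

Run:
```python
from h import *
grab('wrist'); im,_=grab('wrist','w7'); w,im=cloud('wrist'); Z=w[...,2]
m=((Z>.026)&(Z<.06)&(abs(w[...,1]-.075)<.06)&(abs(w[...,0]-.573)<.08))
top=m&(abs(Z-.034)<.004)
P=w[top][:,:2]*1000; r=cv2.minAreaRect(P.astype(np.float32)); print('top',r,top.sum())
kn=m&(Z>.046); print('knob',np.nanmedian(w[kn],0),kn.sum())
go([0.573,0.075,0.12],np.radians(99.8))
```

```text
top ((573.7963256835938, 75.89448547363281), (99.659423828125, 36.093299865722656), 10.064967155456543) 3585
knob [0.57462918 0.07572306 0.0528483 ] 516
pos [0.5726 0.0746 0.1176] yaw(y) -80.23 j6 1.41 clock 8.65
INC [ 0.0004 -0.0003 -0.0024] rot [-0.07  0.4  -0.03] dist 0.002
 flip rz would be 180.0
```

View pics/w7.png

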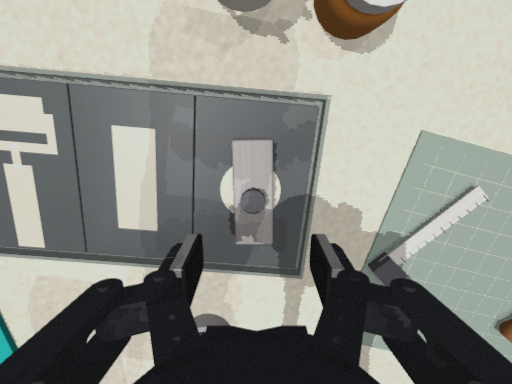

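Emit:
{"name": "apply_moves", "arguments": {
  "increments": "0.001 -0.001 0.045 0 0 0 0.3;0.001 -0.001 0.09 0 0 0 0.3;0.001 -0.001 0.11 0 0 0 0.3;0.001 -0.001 0.12 0 0 0 0.3;0.001 -0.001 0.12 0 0 0 0.3"
}}

```text
clock: 9.15
position: [0.5723, 0.0763, 0.0001]
ee_rot: [-3.13, -0.269, 0.006]
force: [-0.6, 0.8, 0.2]
width: 0.0598
```

Run:
```python
from h import *
go([0.5738,0.0759,-0.003],np.radians(100))
```

```text
pos [5.723e-01 7.630e-02 1.000e-04] yaw(y) -80.17 j6 1.41 clock 9.15
INC [0.0014 0.0006 0.0031] rot [-0.03  0.21 -0.17] dist 0.003
 flip rz would be 179.8
```

Emit:
{"name": "apply_moves", "arguments": {
  "increments": "0.001 0 0.002 0 0 0 0.3;0.001 0 0.002 0 0 0 0.75;0.001 0 0.002 0 0 0 0.75;0.001 0 0.002 0 0 0 0.75;0.001 0 0.002 0 0 0 0.75",
  "force": 80
}}

```text
clock: 9.65
position: [0.5767, 0.0766, 0.001]
ee_rot: [-3.13, -0.268, -0.005]
force: [-0.8, 1.3, 6.3]
width: 0.0345
```

Emit:
{"name": "apply_moves", "arguments": {
  "increments": "0 0 0 0 0 0 0.75;0 0 -0.02 0 0 0 0.75;0 0 -0.04 0 0 0 0.75;0 0 -0.06 0 0 0 0.75;0 0 -0.06 0 0 0 0.75"
}}

```text
clock: 10.15
position: [0.5774, 0.0763, 0.0614]
ee_rot: [3.13, 0.269, 0.008]
force: [1.5, -0.0, -5.0]
width: 0.0347
```

Run:
```python
from h import *
grab('wrist'); grab('wrist','w8'); w,im=cloud('wrist'); s=bot.state(); print(s['width'],s['force'])
M=R.from_rotvec(s['ee_rot']).as_matrix(); t=(w-s['position'])@M
top=(abs(t[...,1])<.016)&(t[...,2]<0.02)&(t[...,2]>-.05)&(t[...,0]>.012)
P=w[top]*1000
A=np.c_[P[:,:2],np.ones(len(P))]
zz=P[:,2]; k=abs(zz-np.median(zz))<5; print(top.sum(),np.median(zz),np.linalg.lstsq(A[k],zz[k],rcond=None)[0].round(4))
print('end x tool',np.nanpercentile(t[top][:,0],[1,99]).round(4),'y',np.nanpercentile(t[top][:,1],[1,99]).round(4))
go([0.5609,0.192,0.06],np.radians(94.84))
```

```text
0.03411789119065685 [ 0.17879458 -0.86923168 -6.27438214]
5343 92.75232652162599 [-1.480000e-02 -4.600000e-03  1.020864e+02]
end x tool [0.0124 0.0478] y [-0.0157  0.0157]
pos [0.5751 0.0762 0.0587] yaw(y) -80.19 j6 1.41 clock 10.25
INC [ 0.0058 -0.1165 -0.0013] rot [0.01 0.03 4.97] dist 0.117
 flip rz would be -175.0
```

View pics/w8.png

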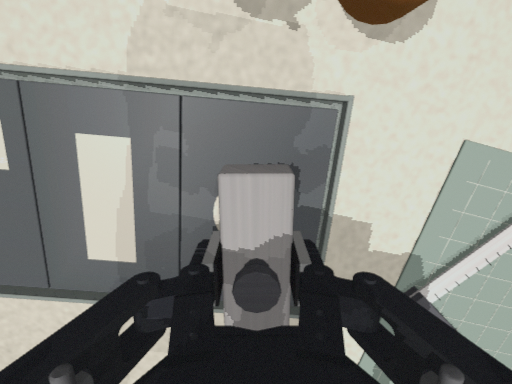

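The weight is held level (6.3 N, 34 mm, slope under 1°), with its centre 2 mm behind the TCP in tool x. Now over to the bar silhouette.

Emit:
{"name": "apply_moves", "arguments": {
  "increments": "0.004 -0.04 0 0 0 5 0.75;0.008 -0.08 0 0 0 5 0.75;0.008 -0.1165 0 0 0 5 0.75;0.008 -0.1165 0 0 0 5 0.75;0.008 -0.1165 0 0 0 5 0.75"
}}

```text
clock: 10.75
position: [0.562, 0.1928, 0.0573]
ee_rot: [3.137, 0.136, -0.006]
force: [0.3, -0.7, -6.9]
width: 0.0343
```

Run:
```python
from h import *
grab('wrist')
go([0.5629,0.1922,0.0015],np.radians(94.84))
```

```text
pos [0.5625 0.192  0.0576] yaw(y) -85.13 j6 1.7 clock 10.8
INC [ 0.0006 -0.0002  0.0561] rot [0.07 0.17 0.03] dist 0.056
 flip rz would be -180.0
```

Emit:
{"name": "apply_moves", "arguments": {
  "increments": "0 0 0.02 0 0 0 0.75;0 0 0.04 0 0 0 0.75;0 0 0.05 0 0 0 0.75;0 0 0.055 0 0 0 0.75;0 0 0.055 0 0 0 0.75"
}}

```text
clock: 11.3
position: [0.5634, 0.1916, 0.0035]
ee_rot: [3.138, 0.13, -0.002]
force: [-0.0, 0.5, -6.3]
width: 0.0343
```

Emit:
{"name": "apply_moves", "arguments": {
  "increments": "0 0 0.001 0 0 0 0.75;0 0 0.001 0 0 0 0.75"
}}

```text
clock: 11.5
position: [0.5644, 0.1925, 0.0039]
ee_rot: [-3.139, -0.132, -0.003]
force: [0.0, -1.3, -6.3]
width: 0.0345
```

Emit:
{"name": "apply_moves", "arguments": {
  "increments": "0 0 0.002 0 0 0 0.75;0 0 0.003 0 0 0 0.75;0 0 0.003 0 0 0 0.75"
}}

```text
clock: 11.8
position: [0.5641, 0.1925, 0.001]
ee_rot: [-3.139, -0.132, -0.002]
force: [-0.9, -0.1, 0.3]
width: 0.0346
```

Contact: the weight is now unloaded. Release and lift.

Emit:
{"name": "apply_moves", "arguments": {
  "increments": "0 0 0 0 0 0 0.4;0 0 0 0 0 0 0.35;0 0 0 0 0 0 0.35;0 0 0 0 0 0 0.35;0 0 -0.03 0 0 0 0.35"
}}

```text
clock: 12.3
position: [0.5605, 0.1917, 0.0271]
ee_rot: [3.137, 0.132, -0.013]
force: [0.4, -0.5, -0.4]
width: 0.0555
```

Emit:
{"name": "apply_moves", "arguments": {
  "increments": "0 0 -0.05 0 0 0 0.3;0 0 -0.1 0 0 0 0.3;0 0 -0.14 0 0 0 0.3;0 0 -0.14 0 0 0 0.3;0 0 -0.14 0 0 0 0.3"
}}

```text
clock: 12.8
position: [0.5641, 0.1925, 0.1713]
ee_rot: [-3.139, -0.132, -0.004]
force: [0.5, 0.4, -0.9]
width: 0.0594
```

```bash
cat >> h.py <<'E'
TX=np.array([np.cos(np.radians(4.84)),np.sin(np.radians(4.84))]); TY=np.array([-TX[1],TX[0]])
def rect(lo,hi,c,r):
    w,im=cloud('wrist'); Z=w[...,2]
    m=(Z>lo)&(Z<hi)&(np.hypot(w[...,0]-c[0],w[...,1]-c[1])<r)
    q=cv2.minAreaRect((w[m][:,:2]*1000).astype(np.float32)); print('rect',np.round(q[0],1),np.round(q[1],1),round(q[2],1),m.sum()); return q
E
python3 - <<'E'
from h import *
grab('wrist'); im,_=grab('wrist','w9')
rect(.03,.038,(.561,.192),.07)
go([0.38,0.10,0.12],-np.pi/2)
E
```

```text
rect [561.1 190.8] [100.2  36. ] 4.9 2541
pos [0.5625 0.1922 0.1687] yaw(y) -85.19 j6 1.7 clock 12.9
INC [-0.1894  0.0765  0.0492] rot [0.03 0.17 4.81] dist 0.21
 flip rz would be -175.2
```

View pics/w9.png

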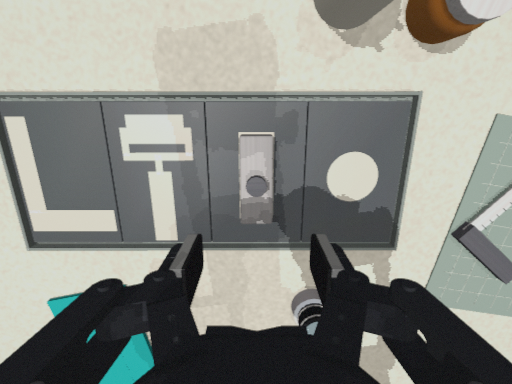

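The weight sits on its silhouette (561.1,190.8 mm, 4.9°). The disc is now visible at (352,176). Back to the loupe.

Run:
```python
from h import *
w,im=cloud('wrist'); g=cv2.cvtColor(im,cv2.COLOR_RGB2GRAY)
m=np.zeros(g.shape,np.uint8); m[140:215,315:390]=1; m&=(g>140).astype(np.uint8)
c,_=cv2.findContours(m,cv2.RETR_EXTERNAL,cv2.CHAIN_APPROX_NONE); c=max(c,key=len)
P=ray('wrist',c[:,0],.011)[:,:2]*1000; print(cv2.fitEllipse(P.astype(np.float32)))
go([0.38,0.10,0.10])
```

```text
((570.7777709960938, 78.9461669921875), (58.72911071777344, 59.85418701171875), 178.26158142089844)
pos [0.5625 0.1922 0.1687] yaw(y) -85.19 j6 1.7 clock 12.9
INC [-0.1894  0.0765  0.0692] rot [ 0.03  0.17 -0.  ] dist 0.216
 flip rz would be 180.0
```

Emit:
{"name": "apply_moves", "arguments": {
  "increments": "-0.045 0.018 0.015 0 0 0 0.3;-0.09 0.036 0.03 0 0 0 0.3;-0.135 0.055 0.05 0 0 0 0.3;-0.19 0.0765 0.07 0 0 0 0.3;-0.19 0.0765 0.07 0 0 0 0.3"
}}

```text
clock: 13.4
position: [0.3715, 0.0986, 0.0963]
ee_rot: [3.138, 0.131, -0.021]
force: [-0.2, 1.2, 0.9]
width: 0.0599
```

Run:
```python
from h import *
grab('wrist'); grab('wrist','w10'); rect(.044,.06,(.38,.1),.05)
go([0.38,0.10,0.0085])
```

```text
rect [379.9  98.6] [43.5 43.8] 46.3 2445
pos [0.3754 0.0993 0.0977] yaw(y) -85.26 j6 1.57 clock 13.5
INC [ 0.0053 -0.0003  0.0892] rot [ 0.01  0.47 -0.  ] dist 0.089
 flip rz would be 180.0
```

Emit:
{"name": "apply_moves", "arguments": {
  "increments": "0.001 0.001 0.045 0 0 0 0.3;0.001 0.001 0.075 0 0 0 0.3;0.001 0.001 0.089 0 0 0 0.3;0.001 0.001 0.089 0 0 0 0.3;0.001 0.001 0.089 0 0 0 0.3"
}}

```text
clock: 14.0
position: [0.3832, 0.0997, 0.011]
ee_rot: [-3.139, -0.132, -0.0]
force: [-0.4, 0.1, -0.4]
width: 0.0595
```

Emit:
{"name": "apply_moves", "arguments": {
  "increments": "0 0 0 0 0 0 0.3;0 0 0 0 0 0 0.65;0 0 0 0 0 0 0.65;0 0 0 0 0 0 0.65;0 0 0 0 0 0 0.65",
  "force": 40
}}

```text
clock: 14.5
position: [0.383, 0.0995, 0.0122]
ee_rot: [-3.139, -0.132, -0.005]
force: [-0.3, 0.9, 6.1]
width: 0.0415
```

Emit:
{"name": "apply_moves", "arguments": {
  "increments": "0 0 0 0 0 0 0.65;0 0 -0.03 0 0 0 0.65;0 0 -0.06 0 0 0 0.65;0 0 -0.09 0 0 0 0.65;0 0 -0.09 0 0 0 0.65"
}}

```text
clock: 15.0
position: [0.385, 0.0996, 0.1047]
ee_rot: [-3.139, -0.132, -0.015]
force: [0.2, -1.3, -0.9]
width: 0.0415
```

Run:
```python
from h import *
grab('wrist'); grab('wrist','w11'); s=bot.state(); rect(s['position'][2]+.02,s['position'][2]+.055,s['position'][:2],.02)
w,_=cloud('wrist'); 
go([0.5706,0.0798,0.11])
```

```text
rect [381.8  99.3] [39.4 39.7] 43.7 5268
pos [0.3819 0.0994 0.1016] yaw(y) -85.19 j6 1.56 clock 15.1
INC [ 0.1864  0.0353 -0.0081] rot [ 0.  -0.1  0. ] dist 0.19
 flip rz would be -180.0
```

View pics/w11.png

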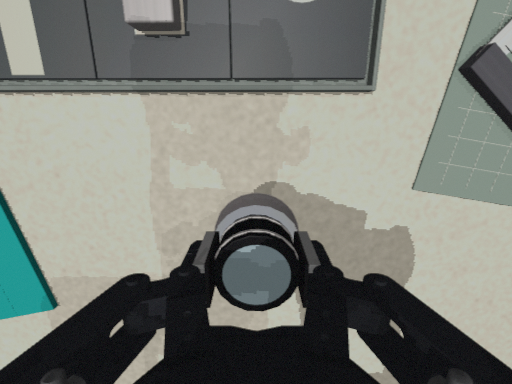

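Run:
```python
from h import *
w,im=cloud('wrist'); hsv=cv2.cvtColor(im,cv2.COLOR_RGB2HSV)
m=np.zeros(im.shape[:2],np.uint8); m[235:310,215:300]=1; m&=((hsv[...,0]>80)&(im.max(2)>95)).astype(np.uint8)
m=cv2.morphologyEx(m,cv2.MORPH_OPEN,np.ones((3,3)));c,_=cv2.findContours(m,0,1);c=max(c,key=cv2.contourArea);print(cv2.minEnclosingCircle(c))
x,y=cv2.minEnclosingCircle(c)[0]; print(np.nanmedian(w[m>0],0), ray('wrist',(x,y),np.nanmedian(w[m>0],0)[2]), np.load('last_wrist.npz')['p'])
```

```text
((256.0, 275.0), 33.376739501953125)
[0.37987403 0.09813723 0.14015938] [[0.37940637 0.09807755 0.14015938]] [0.38339433 0.09948675 0.10291582]
```

Emit:
{"name": "apply_moves", "arguments": {
  "increments": "0.047 0.009 0 0 0 0 0.65;0.094 0.017 0 0 0 0 0.65;0.141 0.025 0 0 0 0 0.65;0.19 0.034 0 0 0 0 0.65;0.19 0.034 0 0 0 0 0.65"
}}

```text
clock: 15.6
position: [0.5807, 0.0803, 0.0988]
ee_rot: [3.138, 0.13, 0.007]
force: [-0.8, -0.3, -1.2]
width: 0.0415
```

Emit:
{"name": "apply_moves", "arguments": {
  "increments": "0 0 0.03 0 0 0 0.65;0 0 0.06 0 0 0 0.65;0 0 0.07 0 0 0 0.65;0 0 0.075 0 0 0 0.65;0 0 0.075 0 0 0 0.65"
}}

```text
clock: 16.1
position: [0.5735, 0.0814, 0.0256]
ee_rot: [3.139, 0.132, -0.002]
force: [0.5, 0.7, -0.0]
width: 0.0416
```

Run:
```python
from h import *
grab('wrist','w12')
w,im=cloud('wrist'); hsv=cv2.cvtColor(im,cv2.COLOR_RGB2HSV)
m=np.zeros(im.shape[:2],np.uint8); m[235:310,215:300]=1; m&=((hsv[...,0]>80)&(im.max(2)>95)).astype(np.uint8)
m=cv2.morphologyEx(m,cv2.MORPH_OPEN,np.ones((3,3)));c,_=cv2.findContours(m,0,1);c=max(c,key=cv2.contourArea);print(cv2.minEnclosingCircle(c))
x,y=cv2.minEnclosingCircle(c)[0]; print(ray('wrist',(x,y),np.nanmedian(w[m>0],0)[2]))
go([0.574,0.0808,0.0235])
```

```text
((256.3358154296875, 274.5), 33.96371841430664)
[[0.57007031 0.07989127 0.06288586]]
pos [0.5743 0.0815 0.0266] yaw(y) -85.18 j6 1.51 clock 16.15
INC [-0.0004  0.0006  0.0031] rot [ 0.01 -0.04  0.  ] dist 0.003
 flip rz would be -180.0
```

View pics/w12.png

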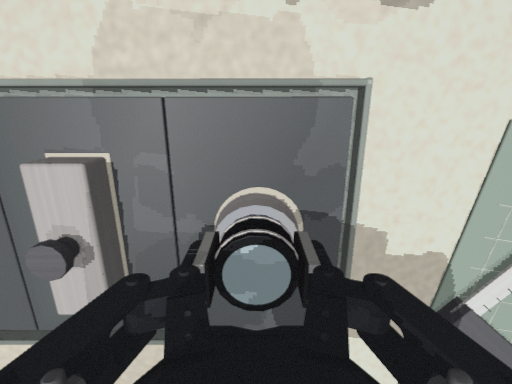

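The loupe is centred at (570,80), 2–3 mm above the foam, and the disc's edge shows evenly around the skirt. Lower it and release.

Emit:
{"name": "apply_moves", "arguments": {
  "increments": "0 0 0.002 0 0 0 0.65;0 0 0.003 0 0 0 0.65;0 0 0.003 0 0 0 0.65;0 0 0.003 0 0 0 0.3;0 0 0.003 0 0 0 0.3"
}}

```text
clock: 16.65
position: [0.5743, 0.0814, 0.0236]
ee_rot: [3.139, 0.132, 0.001]
force: [-0.4, 0.1, -0.1]
width: 0.06
```

Emit:
{"name": "apply_moves", "arguments": {
  "increments": "0 0 0 0 0 0 0.3;0 0 0 0 0 0 0.3;0 0 -0.03 0 0 0 0.3;0 0 -0.08 0 0 0 0.3;0 0 -0.12 0 0 0 0.3"
}}

```text
clock: 17.15
position: [0.5742, 0.0814, 0.145]
ee_rot: [3.139, 0.132, 0.001]
force: [1.2, 0.3, 0.6]
width: 0.0596
```

Run:
```python
from h import *
grab('wrist'); grab('wrist','w13'); rect(.052,.07,(.57,.08),.04)
w,im=cloud('wrist'); print(bot.state()['force'])
go([0.4867,-0.1134,0.10],np.radians(-36)); go([0.483,-0.2673,0.10],np.radians(60.7))
```

```text
rect [571.2  79.6] [43.7 43.4] 46.7 1647
[ 0.59790175 -0.25128039 -0.02924793]
pos [0.5784 0.0816 0.1496] yaw(y) -85.18 j6 1.51 clock 17.25
INC [-0.1084  0.1865  0.0483] rot [  0.37  -0.68 -49.18] dist 0.221
 flip rz would be 130.8
pos [0.5784 0.0816 0.1496] yaw(y) -85.18 j6 1.51 clock 17.25
INC [-0.125   0.3396  0.0483] rot [-0.17 -0.74 34.11] dist 0.365
 flip rz would be -145.9
```

View pics/w13.png

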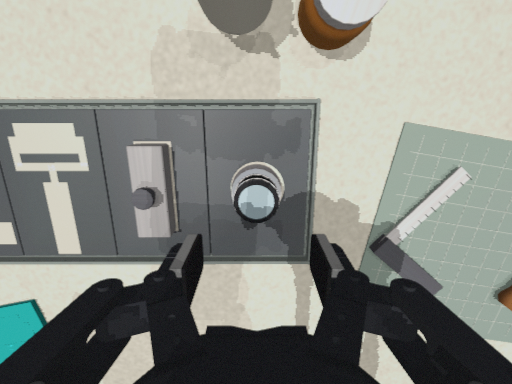

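The loupe is standing on the disc at (571.2,79.6). Now the square.

Emit:
{"name": "apply_moves", "arguments": {
  "increments": "-0.02 0.037 0 0 0 -8.5 0.3;-0.04 0.075 0.01 0 0 -17 0.3;-0.06 0.11 0.02 0 0 -25.5 0.3;-0.09 0.15 0.03 0 0 -34 0.3;-0.108 0.186 0.04 0 0 -42 0.3"
}}

```text
clock: 17.75
position: [0.4817, -0.1099, 0.1032]
ee_rot: [-2.89, -1.229, 0.002]
force: [0.9, -0.1, -0.3]
width: 0.0598
```

Run:
```python
from h import *
go([0.4867,-0.1134,0.10],np.radians(-36))
```

```text
pos [ 0.4817 -0.1099  0.1032] yaw(y) -43.94 j6 0.4 clock 17.75
INC [0.0009 0.006  0.0032] rot [-0.09  0.04 -7.94] dist 0.007
 flip rz would be 172.1
```

Emit:
{"name": "apply_moves", "arguments": {
  "increments": "0 0 0 0 0 -8 0.3;0 0 0 0 0 -8 0.3;0 0 0 0 0 -8 0.3;0 0 0 0 0 -8 0.3"
}}

```text
clock: 18.15
position: [0.4843, -0.1084, 0.1042]
ee_rot: [2.803, 1.418, 0.0]
force: [0.1, 0.5, 0.5]
width: 0.0597
```

Run:
```python
from h import *
grab('wrist'); grab('wrist','w14')
print(rect(.013,.03,(.487,-.113),.06)); q=rect(.0085,.013,(.5644,-.1173),.06)
go([0.4867,-0.1134,0.10],np.radians(-36))
```

```text
rect [ 500.1 -122. ] [100.6  59.2] 54.2 2702
((500.0713806152344, -121.98860931396484), (100.59146118164062, 59.23062515258789), 54.168521881103516)
rect [ 563.8 -118.6] [ 20.7 110.2] 54.2 2463
pos [ 0.4843 -0.1083  0.1043] yaw(y) -36.28 j6 0.27 clock 18.25
INC [-0.0027  0.0049  0.0043] rot [ 0.02 -0.01 -0.28] dist 0.007
 flip rz would be 179.7
```

View pics/w14.png

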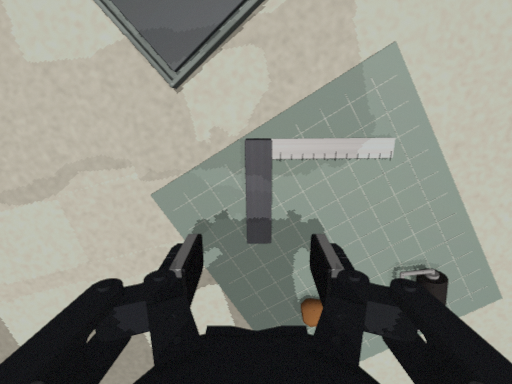

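Run:
```python
from h import *
w,im=cloud('wrist'); g=cv2.cvtColor(im,cv2.COLOR_RGB2GRAY)
m=np.zeros(g.shape,np.uint8); m[130:250,235:280]=1; m&=(g<90).astype(np.uint8)
c,_=cv2.findContours(m,0,1); c=max(c,key=cv2.contourArea)
q=cv2.minAreaRect((ray('wrist',c[:,0],.019)[:,:2]*1000).astype(np.float32)); print(q)
go([q[0][0]/1000,q[0][1]/1000,-0.0095],np.radians(-36))
```

```text
((476.33935546875, -125.29853820800781), (64.78861999511719, 24.527666091918945), 53.060791015625)
pos [ 0.4843 -0.1083  0.1043] yaw(y) -36.28 j6 0.27 clock 18.25
INC [-0.0184  0.0036  0.1138] rot [ 0.02 -0.01 -0.28] dist 0.115
 flip rz would be 179.7
```

Run:
```python
from h import *
w,im=cloud('wrist'); g=cv2.cvtColor(im,cv2.COLOR_RGB2GRAY)
m=np.zeros(g.shape,np.uint8); m[130:255,235:285]=1; m&=((g<115)&(w[...,2]>.0135)).astype(np.uint8)
m=cv2.morphologyEx(m,cv2.MORPH_CLOSE,np.ones((5,5)))
c,_=cv2.findContours(m,0,1); c=max(c,key=cv2.contourArea); print(cv2.boundingRect(c))
q=cv2.minAreaRect((ray('wrist',c[:,0],.019)[:,:2]*1000).astype(np.float32)); print(q)
go([q[0][0]/1000,q[0][1]/1000,-0.0095],np.radians(-36))
```

```text
(245, 139, 27, 105)
((486.1287536621094, -110.68214416503906), (99.496826171875, 23.22466278076172), 54.56032943725586)
pos [ 0.4843 -0.1083  0.1043] yaw(y) -36.28 j6 0.27 clock 18.25
INC [-0.0008  0.0028  0.1138] rot [ 0.02 -0.01 -0.28] dist 0.114
 flip rz would be 179.7
```

Emit:
{"name": "apply_moves", "arguments": {
  "increments": "-0.001 0.003 0.04 0 0 0 0.3;-0.001 0.003 0.08 0 0 0 0.3;-0.001 0.003 0.1 0 0 0 0.3;-0.001 0.003 0.111 0 0 0 0.3;-0.001 0.003 0.111 0 0 0 0.3"
}}

```text
clock: 18.75
position: [0.4852, -0.111, -0.0078]
ee_rot: [-2.801, -1.419, 0.003]
force: [-0.9, 0.3, -0.1]
width: 0.0597
```

Run:
```python
from h import *
go([.4861,-.1107,-0.0075],np.radians(-36))
```

```text
pos [ 0.4852 -0.111  -0.0078] yaw(y) -36.27 j6 0.27 clock 18.75
INC [ 0.0008  0.0006 -0.0003] rot [-0.14  0.04 -0.27] dist 0.001
 flip rz would be 179.7
```

Emit:
{"name": "apply_moves", "arguments": {
  "increments": "0 0 0 0 0 0 0.9;0 0 0 0 0 0 0.9;0 0 0 0 0 0 0.9;0 0 0 0 0 0 0.9;0 0 0 0 0 0 0.9",
  "force": 70
}}

```text
clock: 19.25
position: [0.4866, -0.1118, -0.0052]
ee_rot: [2.801, 1.418, 0.003]
force: [-0.6, 2.0, 5.9]
width: 0.0219
```

Emit:
{"name": "apply_moves", "arguments": {
  "increments": "0 0 0 0 0 0 0.9;0 0 -0.02 0 0 0 0.9;0 0 -0.04 0 0 0 0.9;0 0 -0.07 0 0 0 0.9;0 0 -0.07 0 0 0 0.9"
}}

```text
clock: 19.75
position: [0.4887, -0.1128, 0.0668]
ee_rot: [2.797, 1.416, 0.009]
force: [1.1, -0.8, -3.3]
width: 0.022
```

Run:
```python
from h import *
grab('wrist'); grab('wrist','w15'); s=bot.state(); print(s['width'],s['force'])
go([0.4872,0.411,0.10],np.radians(4.84))
```

```text
0.021928393226030216 [-0.05818003  0.15052845 -3.63387179]
pos [ 0.4858 -0.1118  0.0636] yaw(y) -36.3 j6 0.27 clock 19.85
INC [ 0.4221 -0.3084 -0.0367] rot [ 9.000e-02  1.000e-02 -4.114e+01] dist 0.524
 flip rz would be 138.9
```

View pics/w15.png

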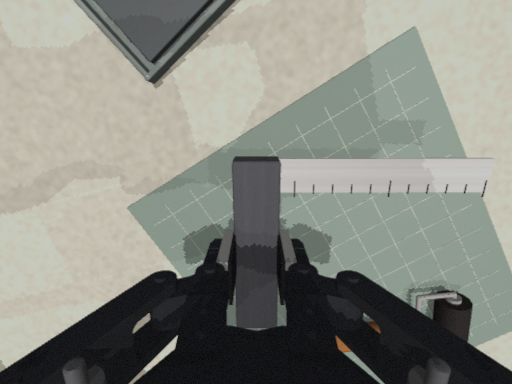

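The square is held level with the blade to the right. I'll lift it higher first, so the blade passes over the loupe, then swing across to the tray.

Emit:
{"name": "apply_moves", "arguments": {
  "increments": "0 0 -0.04 0 0 0 0.9;0.035 -0.025 -0.055 0 0 -8 0.9;0.07 -0.051 -0.055 0 0 -16 0.9;0.106 -0.077 -0.055 0 0 -24 0.9;0.141 -0.103 -0.055 0 0 -32 0.9"
}}

```text
clock: 20.35
position: [0.4847, 0.0644, 0.1167]
ee_rot: [-2.297, -2.141, 0.003]
force: [0.8, -0.0, -3.5]
width: 0.0219
```

Run:
```python
from h import *
go([0.4872,0.411,0.12],np.radians(4.84))
```

```text
pos [0.4847 0.0644 0.1167] yaw(y) -4.02 j6 0.06 clock 20.35
INC [ 0.3459 -0.0218 -0.0033] rot [-0.16 -0.   -8.86] dist 0.347
 flip rz would be 171.1
```

Emit:
{"name": "apply_moves", "arguments": {
  "increments": "0.045 -0.003 0 0 0 -4 0.9;0.09 -0.006 0 0 0 -9 0.9;0.135 -0.009 0 0 0 -9 0.9;0.18 -0.012 0 0 0 -9 0.9;0.225 -0.015 0 0 0 -9 0.9"
}}

```text
clock: 20.85
position: [0.4866, 0.2897, 0.116]
ee_rot: [-2.127, -2.31, 0.006]
force: [1.4, -0.2, -2.8]
width: 0.0219
```

Run:
```python
from h import *
go([0.4872,0.411,0.12],np.radians(4.84))
```

```text
pos [0.4866 0.2897 0.116 ] yaw(y) 4.71 j6 0.33 clock 20.85
INC [ 0.1208  0.0106 -0.0042] rot [-0.2   0.09 -0.13] dist 0.121
 flip rz would be 179.9
```

Emit:
{"name": "apply_moves", "arguments": {
  "increments": "0.045 0.004 0 0 0 0 0.9;0.09 0.008 0 0 0 0 0.9;0.121 0.01 0 0 0 0 0.9;0.121 0.01 0.01 0 0 0 0.9;0.121 0.01 0.02 0 0 0 0.9"
}}

```text
clock: 21.35
position: [0.4868, 0.4096, 0.0955]
ee_rot: [-2.126, -2.312, 0.006]
force: [-0.6, -0.3, -3.9]
width: 0.0218
```

Run:
```python
from h import *
grab('wrist'); grab('wrist','w16')
go([0.4872,0.411,0.0025],np.radians(4.84))
```

```text
pos [0.4858 0.4074 0.0945] yaw(y) 4.68 j6 0.51 clock 21.45
INC [0.0039 0.0023 0.092 ] rot [-0.39  0.26 -0.16] dist 0.092
 flip rz would be 179.8
```

View pics/w16.png

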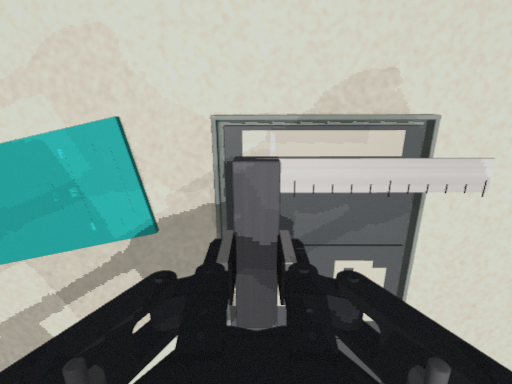

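Run:
```python
from h import *
w,im=cloud('wrist'); z=np.load('last_wrist.npz'); M=R.from_rotvec(z['r']).as_matrix(); t=(w-z['p'])@M
m=np.zeros(t.shape[:2],bool); m[150:215,236:278]=1; m&=(t[...,2]<0.02)
print('stock end x',np.nanpercentile(t[m][:,0],[95,99.5]),'y',np.nanpercentile(t[m][:,1],[2,98]),'top z tool',np.nanmedian(t[m][:,2]))
b=np.zeros(t.shape[:2],bool); b[155:195,290:495]=1; b&=(t[...,2]<0.02)
print('blade',cv2.minAreaRect((t[b][:,:2]*1000).astype(np.float32)),np.nanmedian(t[b][:,2]))
P=t[b]*1000; A=np.c_[P[:,:2],np.ones(len(P))]; print('slope',np.linalg.lstsq(A,P[:,2],rcond=None)[0])
```

```text
stock end x [0.04929694 0.04949598] y [-0.00984932  0.01030258] top z tool -0.02304998106298925
blade ((39.84794616699219, 70.33251190185547), (19.886777877807617, 106.24664306640625), 0.25540271401405334) -0.016078496065144096
slope [ 7.76404295e-04  1.14199065e-03 -1.61912885e+01]
```

Emit:
{"name": "apply_moves", "arguments": {
  "increments": "0.002 0.001 0.04 0 0 0 0.9;0.002 0.001 0.07 0 0 0 0.9;0.002 0.001 0.08 0 0 0 0.9;0.002 0.001 0.084 0 0 0 0.9;0.002 0.001 0.084 0 0 0 0.9"
}}

```text
clock: 21.95
position: [0.4897, 0.4116, 0.0147]
ee_rot: [2.129, 2.31, 0.001]
force: [0.2, 1.1, -3.3]
width: 0.022
```

Run:
```python
from h import *
grab('wrist');  grab('wrist','w17')
go([0.4872,0.411,0.004],np.radians(4.84))
```

```text
pos [0.4903 0.4124 0.0159] yaw(y) 4.67 j6 0.51 clock 22.05
INC [-0.0011 -0.0032  0.0118] rot [ 0.16 -0.08 -0.17] dist 0.012
 flip rz would be 179.8
```

View pics/w17.png

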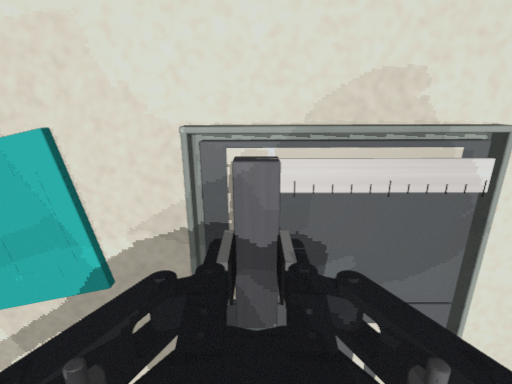

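Emit:
{"name": "apply_moves", "arguments": {
  "increments": "-0.001 -0.003 0.006 0 0 0 0.9;-0.001 -0.003 0.01 0 0 0 0.9;-0.001 -0.003 0.011 0 0 0 0.9;-0.001 -0.003 0.011 0 0 0 0.9"
}}

```text
clock: 22.45
position: [0.4859, 0.4107, 0.0031]
ee_rot: [2.128, 2.311, -0.001]
force: [0.5, -0.9, -3.7]
width: 0.0221
```

Emit:
{"name": "apply_moves", "arguments": {
  "increments": "0 0 0 0 0 0 0.9;0 0 0 0 0 0 0.9"
}}

```text
clock: 22.65
position: [0.4862, 0.4108, 0.0033]
ee_rot: [2.128, 2.311, 0.0]
force: [0.6, -0.0, -3.3]
width: 0.0219
```

Still carrying its load; a little lower.

Emit:
{"name": "apply_moves", "arguments": {
  "increments": "0 0 0.001 0 0 0 0.9;0 0 0.002 0 0 0 0.9;0 0 0.002 0 0 0 0.9"
}}

```text
clock: 22.95
position: [0.4863, 0.4109, 0.0028]
ee_rot: [2.128, 2.311, 0.002]
force: [-2.0, -2.7, 6.3]
width: 0.022
```

Emit:
{"name": "apply_moves", "arguments": {
  "increments": "0 0 0 0 0 0 0.6;0 0 0 0 0 0 0.55;0 0 0 0 0 0 0.55;0 0 0 0 0 0 0.55;0 0 -0.02 0 0 0 0.55"
}}

```text
clock: 23.45
position: [0.4841, 0.4093, 0.0187]
ee_rot: [-2.128, -2.31, 0.01]
force: [-0.1, 0.1, -0.0]
width: 0.0385
```

Emit:
{"name": "apply_moves", "arguments": {
  "increments": "0 0 -0.04 0 0 0 0.4;0 0 -0.08 0 0 0 0.4;0 0 -0.13 0 0 0 0.3;0 0 -0.17 0 0 0 0.3;0 0 -0.17 0 0 0 0.3"
}}

```text
clock: 23.95
position: [0.4894, 0.413, 0.1985]
ee_rot: [2.126, 2.308, 0.021]
force: [-0.0, -0.3, 0.7]
width: 0.06
```

Run:
```python
from h import *
grab('wrist');  grab('wrist','w18')
w,im=cloud('wrist'); rect(.0235,.04,(.487,.411),.062); rect(.017,.0225,(.55,.46),.055)
go([0.4831,-0.2673,0.14],np.radians(60.7))
```

```text
rect [487.1 410.6] [23.9 99.3] 4.9 1615
rect [550.7 456.4] [108.7  19.5] 5.4 1408
pos [0.4864 0.411  0.1924] yaw(y) 4.71 j6 0.51 clock 24.05
INC [-0.6758 -0.0591  0.0515] rot [  0.15   0.   -55.99] dist 0.68
 flip rz would be 124.0
```

View pics/w18.png

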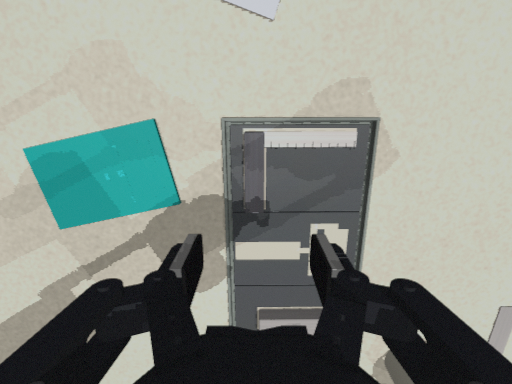

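The square is on its outline at (487.1,410.6), 4.9°. Last, the roller.

Emit:
{"name": "apply_moves", "arguments": {
  "increments": "-0.25 -0.022 0 0 0 -30 0.3;-0.25 -0.022 0 0 0 -30 0.3;-0.25 -0.022 0 0 0 -30 0.3;-0.25 -0.022 0 0 0 -30 0.3;-0.25 -0.022 0 0 0 -30 0.3"
}}

```text
clock: 24.55
position: [0.483, 0.1623, 0.189]
ee_rot: [-1.453, -2.782, 0.004]
force: [0.9, -0.5, -0.3]
width: 0.0598
```

Run:
```python
from h import *
go([0.4831,-0.2673,0.14],np.radians(60.7))
```

```text
pos [0.483  0.1623 0.189 ] yaw(y) 34.83 j6 -0.42 clock 24.55
INC [-0.3528 -0.2451  0.0495] rot [ -0.2   -0.13 -25.87] dist 0.432
 flip rz would be 154.1
```

Emit:
{"name": "apply_moves", "arguments": {
  "increments": "-0.3528 -0.245 0 0 0 -26 0.3;-0.3528 -0.245 0 0 0 -26 0.3;-0.3528 -0.245 0 0 0 -26 0.3;-0.3528 -0.245 0 0 0 -26 0.3;-0.3528 -0.245 0 0 0 -26 0.3"
}}

```text
clock: 25.05
position: [0.4833, -0.0684, 0.1893]
ee_rot: [-0.791, -3.036, -0.0]
force: [1.4, 0.3, 1.2]
width: 0.06
```

Run:
```python
from h import *
go([0.4831,-0.2673,0.14],np.radians(60.7))
```

```text
pos [ 0.4833 -0.0684  0.1893] yaw(y) 60.78 j6 -1.34 clock 25.05
INC [-0.0971 -0.1737  0.049 ] rot [-0.04 -0.21  0.08] dist 0.205
 flip rz would be -179.9
```

Emit:
{"name": "apply_moves", "arguments": {
  "increments": "-0.097 -0.174 0.049 0 0 0 0.3;-0.097 -0.174 0.049 0 0 0 0.3;-0.097 -0.174 0.049 0 0 0 0.3;-0.097 -0.174 0.049 0 0 0 0.3;-0.097 -0.174 0.049 0 0 0 0.3"
}}

```text
clock: 25.55
position: [0.4825, -0.2708, 0.1384]
ee_rot: [-0.801, -3.033, 0.001]
force: [-1.2, 1.3, -0.1]
width: 0.0596
```

Run:
```python
from h import *
grab('wrist'); grab('wrist'); grab('wrist','w19')
w,im=cloud('wrist'); hsv=cv2.cvtColor(im,cv2.COLOR_RGB2HSV); Z=w[...,2]
h=(hsv[...,0]<20)&(hsv[...,1]>110)&(np.hypot(w[...,0]-.48,w[...,1]+.265)<.08)&(Z>.008)
q=cv2.minAreaRect((w[h][:,:2]*1000).astype(np.float32)); print('handle',q,h.sum(),np.nanmax(Z[h]))
d=(im.max(2)<75)&(np.hypot(w[...,0]-.561,w[...,1]+.311)<.05)&(Z>.008)
q=cv2.minAreaRect((w[d][:,:2]*1000).astype(np.float32)); print('drum',q,d.sum(),np.nanmax(Z[d]))
go([0.4831,-0.2673,0.14],np.radians(60.7))
```

```text
handle ((477.99749755859375, -264.7996520996094), (71.01480865478516, 59.80324172973633), 7.950201034545898) 1536 0.24183488772675216
drum ((559.277587890625, -312.0995178222656), (62.062007904052734, 24.299518585205078), 60.169315338134766) 1327 0.031609038890841545
pos [ 0.4831 -0.2653  0.1404] yaw(y) 60.63 j6 -1.69 clock 25.7
INC [-0.001  -0.0017  0.0004] rot [ 0.07 -0.25 -0.07] dist 0.002
 flip rz would be 179.9
```

View pics/w19.png

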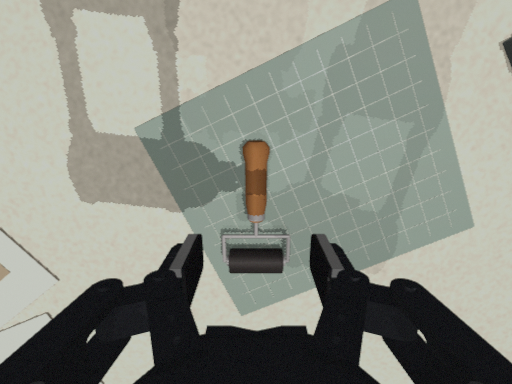

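Run:
```python
from h import *
w,im=cloud('wrist'); hsv=cv2.cvtColor(im,cv2.COLOR_RGB2HSV)
m=np.zeros(im.shape[:2],np.uint8); m[135:218,235:280]=1; m&=((hsv[...,0]<20)&(hsv[...,1]>110)).astype(np.uint8)
c,_=cv2.findContours(m,0,1); c=max(c,key=cv2.contourArea)
for z in(.017,.022):
    q=cv2.minAreaRect((ray('wrist',c[:,0],z)[:,:2]*1000).astype(np.float32)); print(z,q)
u=(.872,-.489)
c=np.array(q[0]); print('butt', c-np.array(u)*max(q[1])/2, 'grip=butt+45', c+np.array(u)*(45-max(q[1])/2))
go([.4828,-.2675,-.010],np.radians(60.7))
```

```text
0.017 ((478.7925720214844, -265.8317565917969), (25.348369598388672, 79.2926025390625), 60.49805450439453)
0.022 ((477.7062072753906, -265.2155456542969), (24.89297103881836, 77.86805725097656), 60.49820327758789)
butt [ 443.75573431 -246.17680566] grip=butt+45 [ 482.99573431 -268.18180566]
pos [ 0.4831 -0.2653  0.1404] yaw(y) 60.63 j6 -1.69 clock 25.7
INC [-0.0015 -0.0022  0.1504] rot [ 0.07 -0.25 -0.07] dist 0.15
 flip rz would be 179.9
```

Emit:
{"name": "apply_moves", "arguments": {
  "increments": "-0.001 -0.002 0.045 0 0 0 0.3;-0.001 -0.002 0.09 0 0 0 0.3;-0.001 -0.002 0.125 0 0 0 0.3;-0.001 -0.002 0.145 0 0 0 0.3;-0.001 -0.002 0.149 0 0 0 0.3"
}}

```text
clock: 26.2
position: [0.4823, -0.2649, -0.0091]
ee_rot: [-0.79, -3.035, -0.004]
force: [0.1, 0.0, 1.0]
width: 0.0599
```

Emit:
{"name": "apply_moves", "arguments": {
  "increments": "0 0 0 0 0 0 0.3;0 0 0 0 0 0 0.3"
}}

```text
clock: 26.4
position: [0.4853, -0.2683, -0.0054]
ee_rot: [0.792, 3.038, -0.001]
force: [-0.3, -0.6, 0.0]
width: 0.06
```

Run:
```python
from h import *
go([.4829,-.2679,-.009],np.radians(60.5))
```

```text
pos [ 0.4853 -0.2683 -0.0054] yaw(y) 60.77 j6 -1.69 clock 26.4
INC [ 0.0023 -0.0009  0.0036] rot [-0.01  0.14  0.27] dist 0.004
 flip rz would be -179.7
```

Emit:
{"name": "apply_moves", "arguments": {
  "increments": "0.002 -0.001 0.002 0 0 0 0.3;0.002 -0.001 0.002 0 0 0 0.9;0.002 -0.001 0.002 0 0 0 0.9;0.002 -0.001 0.002 0 0 0 0.9;0.002 -0.001 0.002 0 0 0 0.9",
  "force": 50
}}

```text
clock: 26.9
position: [0.4822, -0.2686, -0.008]
ee_rot: [0.794, 3.039, -0.001]
force: [-0.6, 1.0, 6.3]
width: 0.0213
```

Emit:
{"name": "apply_moves", "arguments": {
  "increments": "0 0 0 0 0 0 0.9;0 0 -0.03 0 0 0 0.9;0 0 -0.06 0 0 0 0.9;0 0 -0.1 0 0 0 0.9;0 0 -0.13 0 0 0 0.9"
}}

```text
clock: 27.4
position: [0.4821, -0.2685, 0.1228]
ee_rot: [0.795, 3.039, -0.001]
force: [0.3, -0.4, -1.9]
width: 0.0212
```

Run:
```python
from h import *
grab('wrist'); grab('wrist','w20'); s=bot.state(); print(s['width'],s['force'])
go([0.5166,0.3009,0.13],np.radians(94.84))
```

```text
0.02120094824505252 [ 0.37614124  0.05278254 -1.69240288]
pos [ 0.4845 -0.2703  0.1254] yaw(y) 60.69 j6 -1.69 clock 27.5
INC [ 0.2516  0.5138 -0.0075] rot [ -0.22   0.49 -34.15] dist 0.572
 flip rz would be 145.9
```

View pics/w20.png

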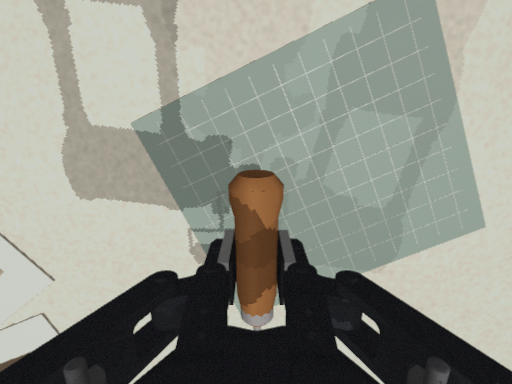

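Run:
```python
from h import *
w,im=cloud('wrist'); z=np.load('last_wrist.npz'); M=R.from_rotvec(z['r']).as_matrix(); t=(w-z['p'])@M
hsv=cv2.cvtColor(im,cv2.COLOR_RGB2HSV)
m=(hsv[...,0]<20)&(hsv[...,1]>110)&(abs(t[...,1])<.02)&(abs(t[...,0])<.06)&(t[...,2]<.01)
for a in range(-40,50,5):
    k=m&(abs(t[...,0]*1000-a)<2.5)
    if k.sum()>5: print(a,'top',np.percentile(t[k][:,2],3).round(4),'y',np.percentile(t[k][:,1],[3,97]).round(4),k.sum())
```

```text
-35 top -0.0326 y [-0.0081  0.0004] 7
-30 top -0.0344 y [-0.0093  0.0076] 175
-25 top -0.035 y [-0.0099  0.0082] 228
-20 top -0.0356 y [-0.0102  0.0087] 302
-15 top -0.0358 y [-0.0107  0.0091] 314
-10 top -0.0359 y [-0.0111  0.009 ] 337
-5 top -0.0359 y [-0.0111  0.0089] 358
0 top -0.0359 y [-0.0109  0.0093] 366
5 top -0.0359 y [-0.0109  0.0089] 359
10 top -0.036 y [-0.0114  0.0091] 395
15 top -0.0361 y [-0.011  0.009] 399
20 top -0.0361 y [-0.0109  0.0089] 393
25 top -0.0368 y [-0.0113  0.0091] 380
30 top -0.0381 y [-0.0125  0.01  ] 453
35 top -0.0386 y [-0.0133  0.0107] 559
40 top -0.038 y [-0.0127  0.0103] 669
45 top -0.0341 y [-0.0095  0.0071] 364
```

Emit:
{"name": "apply_moves", "arguments": {
  "increments": "0.022 0.045 -0.01 0 0 -7 0.9;0.044 0.09 -0.01 0 0 -14 0.9;0.066 0.135 -0.01 0 0 -21 0.9;0.088 0.18 -0.01 0 0 -28 0.9;0.11 0.225 -0.01 0 0 -34 0.9"
}}

```text
clock: 28.0
position: [0.4947, -0.0178, 0.1297]
ee_rot: [0.135, -3.136, -0.001]
force: [1.2, -0.1, -0.2]
width: 0.0214
```

Run:
```python
from h import *
go([0.5166,0.3009,0.13],np.radians(94.84))
```

```text
pos [ 0.4947 -0.0178  0.1297] yaw(y) 94.92 j6 -1.83 clock 28.0
INC [-4.910e-02  3.156e-01 -2.000e-04] rot [ 0.04 -0.15  0.08] dist 0.319
 flip rz would be -179.9
```

The roller is held level and at its listed point (butt end 45 mm behind). On to the tile.

Emit:
{"name": "apply_moves", "arguments": {
  "increments": "-0.008 0.048 0 0 0 0 0.9;-0.015 0.096 0 0 0 0 0.9;-0.023 0.144 0 0 0 0 0.9;-0.03 0.192 0 0 0 0 0.9;-0.037 0.24 0 0 0 0 0.9"
}}

```text
clock: 28.5
position: [0.512, 0.2241, 0.1294]
ee_rot: [0.129, -3.136, 0.002]
force: [1.0, -0.6, -1.5]
width: 0.0214
```

Run:
```python
from h import *
go([0.5166,0.3009,0.13],np.radians(94.84))
```

```text
pos [0.512  0.2241 0.1294] yaw(y) 94.7 j6 -1.36 clock 28.5
INC [-0.0108  0.0761 -0.0007] rot [-0.05 -0.16 -0.14] dist 0.077
 flip rz would be 179.9
```

Emit:
{"name": "apply_moves", "arguments": {
  "increments": "-0.006 0.04 0 0 0 0 0.9;-0.011 0.076 0.02 0 0 0 0.9;-0.011 0.076 0.05 0 0 0 0.9;-0.011 0.076 0.08 0 0 0 0.9;-0.011 0.076 0.1 0 0 0 0.9"
}}

```text
clock: 29.0
position: [0.5152, 0.2986, 0.0271]
ee_rot: [0.13, -3.133, 0.004]
force: [0.0, -0.5, -1.1]
width: 0.021
```

Emit:
{"name": "apply_moves", "arguments": {
  "increments": "0 0 0 0 0 0 0.9;0 0 0 0 0 0 0.9"
}}

```text
clock: 29.2
position: [0.5174, 0.2988, 0.0301]
ee_rot: [0.129, -3.137, 0.002]
force: [-0.9, -0.3, -1.3]
width: 0.0212
```

Run:
```python
from h import *
grab('wrist','w21')
go([0.5166,0.3009,0.0005],np.radians(94.84)); print(bot.state()['width'])
```

```text
pos [0.5183 0.2991 0.0313] yaw(y) 94.69 j6 -1.25 clock 29.25
INC [0.0016 0.0019 0.0308] rot [-0.    0.01 -0.15] dist 0.031
 flip rz would be 179.8
0.021287391446011068
```

View pics/w21.png

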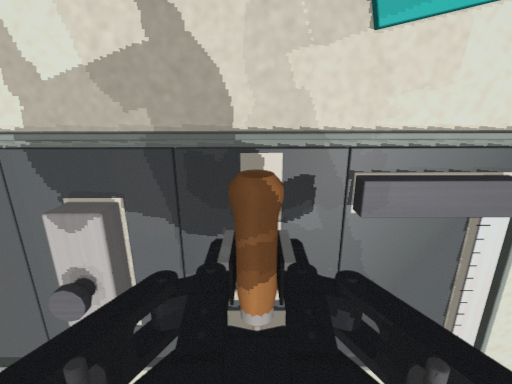

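The handle is in line with its silhouette. Lower it.

Emit:
{"name": "apply_moves", "arguments": {
  "increments": "0.002 0.002 0.015 0 0 0 0.9;0.002 0.002 0.025 0 0 0 0.9;0.002 0.002 0.029 0 0 0 0.9;0.002 0.002 0.029 0 0 0 0.9;0.002 0.002 0.029 0 0 0 0.9"
}}

```text
clock: 29.75
position: [0.5163, 0.3011, 0.0027]
ee_rot: [-0.129, 3.138, 0.0]
force: [0.9, 0.5, -0.8]
width: 0.0214
```

Emit:
{"name": "apply_moves", "arguments": {
  "increments": "0 0 0.001 0 0 0 0.9;0 0 0.001 0 0 0 0.9"
}}

```text
clock: 29.95
position: [0.5161, 0.301, 0.0016]
ee_rot: [-0.129, 3.138, 0.0]
force: [0.5, -1.0, -1.7]
width: 0.0208
```

Emit:
{"name": "apply_moves", "arguments": {
  "increments": "0 0 0.001 0 0 0 0.9;0 0 0.002 0 0 0 0.9;0 0 0.002 0 0 0 0.9"
}}

```text
clock: 30.25
position: [0.5161, 0.3011, 0.0]
ee_rot: [-0.129, 3.138, 0.0]
force: [-1.5, -0.3, 4.0]
width: 0.0212
```

Contact (4 N). Release and lift.

Emit:
{"name": "apply_moves", "arguments": {
  "increments": "0 0 0 0 0 0 0.6;0 0 0 0 0 0 0.5;0 0 0 0 0 0 0.4;0 0 0 0 0 0 0.4;0 0 0 0 0 0 0.4"
}}

```text
clock: 30.75
position: [0.5159, 0.301, -0.0009]
ee_rot: [0.129, -3.139, 0.0]
force: [-0.8, 0.5, -0.0]
width: 0.0513
```

Emit:
{"name": "apply_moves", "arguments": {
  "increments": "0 0 -0.03 0 0 0 0.4;0 0 -0.07 0 0 0 0.4;0 0 -0.12 0 0 0 0.3;0 0 -0.17 0 0 0 0.3;0 0 -0.2 0 0 0 0.3"
}}

```text
clock: 31.25
position: [0.5172, 0.3016, 0.2036]
ee_rot: [-0.129, 3.133, 0.003]
force: [-0.1, 0.1, 0.2]
width: 0.0596
```

Run:
```python
from h import *
go([0.47,0.24,0.25],-np.pi/2)
```

```text
pos [0.5172 0.3016 0.2036] yaw(y) 94.7 j6 -1.24 clock 31.25
INC [ 0.0519 -0.0575 -0.0468] rot [0.12 0.32 4.7 ] dist 0.09
 flip rz would be -175.3
```

Emit:
{"name": "apply_moves", "arguments": {
  "increments": "-0.06 -0.05 -0.06 0 0 0 0.3;-0.06 -0.05 -0.06 0 0 0 0.3;-0.06 -0.05 -0.06 0 0 0 0.3;-0.06 -0.05 -0.06 0 0 0 0.3;-0.06 -0.05 -0.06 0 0 0 0.3"
}}

```text
clock: 31.75
position: [0.5783, 0.2562, 0.2578]
ee_rot: [0.129, -3.136, 0.0]
force: [-0.9, 0.2, 0.3]
width: 0.0597
```

Emit:
{"name": "apply_moves", "arguments": {
  "increments": "0 0 0 0 0 0 0.3;0 0 0 0 0 0 0.3;0 0 0 0 0 0 0.3"
}}

```text
clock: 32.05
position: [0.579, 0.2565, 0.2587]
ee_rot: [0.13, -3.138, 0.0]
force: [-0.5, -0.6, 1.1]
width: 0.0597
```

Run:
```python
from h import *
grab('wrist','w22'); grab('side','s22')
w,im=cloud('wrist'); Z=w[...,2]; hsv=cv2.cvtColor(im,cv2.COLOR_RGB2HSV)
print('loupe'); rect(.052,.07,(.57,.08),.04)
print('weight'); rect(.030,.039,(.561,.192),.065)
print('stock'); rect(.0235,.035,(.487,.411),.062)
h=(hsv[...,0]<20)&(hsv[...,1]>110)&(np.hypot(w[...,0]-.52,w[...,1]-.30)<.08)
print('handle',cv2.minAreaRect((w[h][:,:2]*1000).astype(np.float32)),np.nanmax(Z[h]))
d=(im.max(2)<75)&(np.hypot(w[...,0]-.606,w[...,1]-.309)<.045)&(Z>.02)
print('drum',cv2.minAreaRect((w[d][:,:2]*1000).astype(np.float32)),np.nanmax(Z[d]))
print('exp loupe 570.6,80; weight 561,192; stock 487.2,411; drum',np.array([516.6,300.9])+90*TX)
```

```text
loupe
rect [569.7  81.5] [43.7 43.7] 51.9 982
weight
rect [561.1 191.8] [99.3 36.2] 5.0 1679
stock
rect [486.9 410.7] [ 23.2 100.2] 4.7 1404
handle ((514.61376953125, 297.8561096191406), (83.62572479248047, 25.529245376586914), 2.589604377746582) 0.0392977577941116
drum ((589.7484130859375, 306.89007568359375), (57.102935791015625, 58.499298095703125), 4.498547077178955) 0.36554715742456245
exp loupe 570.6,80; weight 561,192; stock 487.2,411; drum [606.27907784 308.49361555]
```

View pics/w22.png

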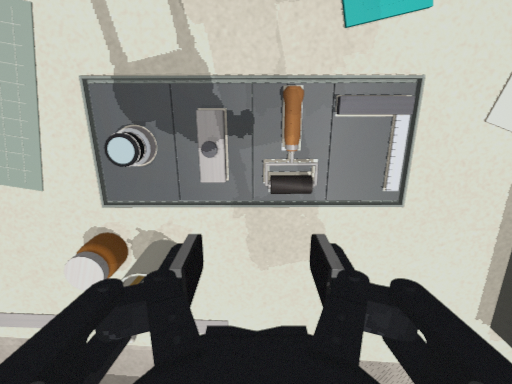

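View pics/s22.png

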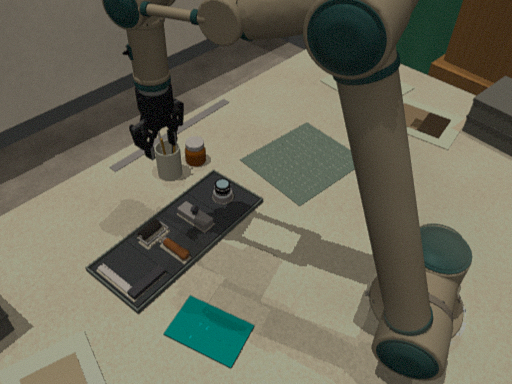

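Run:
```python
from h import *
w,im=cloud('wrist'); Z=w[...,2]
d=(im.max(2)<75)&(np.hypot(w[...,0]-.606,w[...,1]-.309)<.045)&(Z>.02)&(Z<.045)
print('drum',cv2.minAreaRect((w[d][:,:2]*1000).astype(np.float32)),np.nanmax(Z[d]))
a=cv2.imread('pics/side0.png').astype(int)[135:185,150:208]; b=cv2.imread('pics/s22.png').astype(int)[135:185,150:208]
print('cup/jar image diff',[abs(a-b)[r].mean().round(1) for r in (slice(0,25),slice(25,50))])
bot.job_done()
```

```text
drum ((605.534912109375, 308.08575439453125), (26.174341201782227, 58.2523078918457), 5.428637981414795) 0.03956806167841337
cup/jar image diff [np.float64(19.5), np.float64(9.8)]
the job is handed in; nothing more can be done
```

All four tools are on their own silhouettes, turned as drawn and released. I handed the job in at about 32 s with the gripper clear above the tray. The loupe waited on bare table near (0.38, 0.10) while the weight moved to its tile.

| Tool | Last measured position (mm) | Target (mm) | Angle (tray at 4.8°) |
|---|---|---|---|
| Loupe, centre | (570, 81) | (570.6, 80) | stands upright |
| Weight, centre | (561, 192) | (561, 192) | 5.0° |
| Square, stock centre | (487, 411) | (487, 411) | 4.7° |
| Roller, drum centre | (605.5, 308) | (606, 308.5) | 5.4° |

**What disagreed:**
- **Fingertips:** at the first loupe grasp the fingers closed above the lens without touching it. Depth showed the tips about 18 mm behind the reported TCP, not 22 mm ahead of it as stated. I used the measured offset for every grasp.
- **Roller:** the last look at its handle alone read 2.6° and about 3 mm off sideways. The drum reading agreed with the target. Both are inside the tolerance.
- **Cup and jar:** I never went near them, and they look unmoved in the side view. My before/after picture difference there wasn't conclusive (mean difference of 10–20 grey levels), because the gripper hung in front of the cup.

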